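Swing the lock bench's swivel board into line and nest the channels on it

TASK

Slacken the orange clamp knob, push the grey swivel board round on its pin by its corner until its yellow line points at the red pointer, and clamp it tight again. Then lay the two long aluminium channels, open side up, one along each black rubber lane, centred on it, and set every short brass channel open side down on the board's centre line, so that it bridges both long channels with one flange fully down in each trough and does not stick out past their ends. Leave the other things on the bench alone.

Things in the scene. Friction and masses are not known exactly. Their poses are not given: they have to be found in the camera images.
- board (a joint): heading of the grey swivel board, rad: 0 = its yellow line points at the red pointer, positive = counter-clockwise from above (starts 0.45 to 0.75). Slab 295 mm long (45 behind the pin, 250 ahead), 190 wide, from 8 to 30 mm above the bench. Clamp slack: turns with light friction (about 1.5 N at the far corner), stays where left, no stop at 0. Clamped: held firmly, do not force it.
- pin (a point): the fixed pivot pin, point on its axis 19 mm above the bench. Its axes are those of the fixed stand: x points from the pin at the red pointer, z up. The red pointer is a low fixed bar (12 mm high) on the bench 267 to 317 mm ahead of the pin.
- corner (a point): the board's far left corner (seen from the pin along the board), at mid-thickness of its edge, 19 mm above the bench; 250 mm ahead of the pin and 95 mm to the left of the centre line. Axes as load.
- load (a point): centre of the board's loading area, on the top surface, 145 mm ahead of the pin on the centre line; x along the board away from the pin, y to its left, z up. Two black rubber lanes, 204 mm long (along x) and 64 mm wide, are centred at y = +44 mm and y = -44 mm; a 12 mm yellow line runs between them.
- clamp (a joint): angle of the clamp knob, rad: 0 = clamped tight, 1.4 = fully slack, counter-clockwise from above (stops at both ends). The board is free above about 0.5 and is gripped below about 0.3. Turning needs about 0.15 to 0.25 N m; it stays where left.
- clamp_grip (a point): centre of the knob's orange bar grip, 68 mm above the bench on the pin's axis; x along the bar. Bar 66 mm long, 16 mm thick (y), 36 mm high (from 50 to 86 mm above the bench); it turns with the knob. Under it a steel washer, 68 mm across, tops out about 40 mm above the bench.
- rail1_mid (a point): long aluminium channel, lying open side up: 200 mm long (x), 60 mm wide (y), 30 mm high, walls and web 3 mm; 0.19 kg. Point at its centre, half-way up (15 mm above its underside), z up. Starts on the blue mat (2 mm thick).
- rail2_mid (a point): long aluminium channel, lying open side up: 200 mm long (x), 60 mm wide (y), 30 mm high, walls and web 3 mm; 0.19 kg. Point at its centre, half-way up (15 mm above its underside), z up. Starts on the blue mat (2 mm thick).
- cover1_mid (a point): short brass channel, lying open side down: 50 mm long (x), 60 mm wide (y), 30 mm high, walls and web 3 mm; 0.14 kg. Point at its centre, half-way up (15 mm above its flange edges), z up. Starts on the blue mat; may be absent (two or three are there). Seated over two rails, its flange edges rest 3 mm above the board.
- cover2_mid (a point): short brass channel, lying open side down: 50 mm long (x), 60 mm wide (y), 30 mm high, walls and web 3 mm; 0.14 kg. Point at its centre, half-way up (15 mm above its flange edges), z up. Starts on the blue mat; may be absent (two or three are there). Seated over two rails, its flange edges rest 3 mm above the board.
- cover3_mid (a point): short brass channel, lying open side down: 50 mm long (x), 60 mm wide (y), 30 mm high, walls and web 3 mm; 0.14 kg. Point at its centre, half-way up (15 mm above its flange edges), z up. Starts on the blue mat; may be absent (two or three are there). Seated over two rails, its flange edges rest 3 mm above the board.
- spray: white spray can with red cap, 170 mm tall, standing; bystander. Origin at its underside.
- glue: small blue bottle with white cap, 100 mm tall, standing; bystander. Origin at its underside.
- driver: screwdriver, amber handle, 190 mm, lying; bystander. Origin at its underside.
- marker: black and red marker pen, 135 mm, lying; bystander. Origin at its underside.
- spindle: square brass bar with a T end, 110 mm, lying; bystander. Origin at its underside.
- tape: green tape ring, 80 mm across, 25 mm high; bystander. Origin at its underside.
- lockcase: open steel lock case with brass works, 160 x 110 x 30 mm; bystander. Origin at its underside.
Mind the look-alikes: they are no part of the job. Leave any green look-alike of the part that bears rail1_mid alone.

How it is judged (in metres and radians):
On the way, in this order (a step that is already met when the one before it is completed fails the run):
1. the clamp is slackened (knob above 0.6 rad) (value of joint clamp above 0.6 rad), for 0.2 s.
2. the board points at the red pointer within 0.06 rad (value of joint board between -0.06 and 0.06 rad), for 0.3 s.
3. the clamp is tight again (knob below 0.25 rad) with the board still lined up (all of step 2 and value of joint clamp below 0.25 rad), for 0.2 s.
4. both long channels lie open side up along the rubber lanes (x of rail1_mid in the frame of load between -0.022 and 0.022 m and (y of rail1_mid in the frame of load between 0.034 and 0.054 m or y of rail1_mid in the frame of load between -0.054 and -0.034 m) and z of rail1_mid in the frame of load between 0.01 and 0.02 m and angle between each of rail1_mid, rail2_mid's own z axis and vertical below 0.08 rad and angle between the x axis of each of rail1_mid, rail2_mid and the x axis of load, either way round below 0.1 rad and x of rail2_mid in the frame of load between -0.022 and 0.022 m and (y of rail2_mid in the frame of load between 0.034 and 0.054 m or y of rail2_mid in the frame of load between -0.054 and -0.034 m) and z of rail2_mid in the frame of load between 0.01 and 0.02 m), for 0.2 s.
At the end, for the whole second after the job is handed in: Board within 0.06 rad of the pointer, clamp below 0.25; a rail flat, open up in each lane (10 mm across, 22 along, 0.1 rad); each cover flat, open down, bridging both rails (12 mm off the centre line, 78 mm along, 0.15 rad), flanges down on their webs within 5 mm; all at rest (all of step 3 and all of step 4 and x of cover1_mid in the frame of load between -0.078 and 0.078 m and y of cover1_mid in the frame of load between -0.012 and 0.012 m and z of cover1_mid in the frame of load between 0.013 and 0.0225 m and angle between each of cover1_mid, cover2_mid, cover3_mid's own z axis and vertical below 0.08 rad and angle between the x axis of each of cover1_mid, cover2_mid, cover3_mid and the x axis of load, either way round below 0.15 rad and x of cover2_mid in the frame of load between -0.078 and 0.078 m and y of cover2_mid in the frame of load between -0.012 and 0.012 m and z of cover2_mid in the frame of load between 0.013 and 0.0225 m and x of cover3_mid in the frame of load between -0.078 and 0.078 m and y of cover3_mid in the frame of load between -0.012 and 0.012 m and z of cover3_mid in the frame of load between 0.013 and 0.0225 m and linear speed of each of rail1, rail2, cover1, cover2, cover3 below 0.02 m/s); the robot touches nothing.
It fails at once if a bystander is moved more than 30 mm (distance of any of spray, glue, driver, marker, spindle, tape, lockcase from where it was at the start of the episode above 0.03 m).
Of cover1, cover2, cover3 only 2 to 3 are there at a start; the rules pass over those that are not, and their reading is None.
At some moment in a run one of cover1, cover2, cover3 may be knocked a few centimetres aside while the robot is not near it.
It also fails if it takes over 210 s, if anything falls off the work surface, if the arm or the gripper's body presses on something with over 40 N, if the wrist force passes 120 N, or if a joint passes its speed limit or range.

ROBOT

A 7-joint arm with a two-finger parallel gripper is mounted at the origin on the work surface. World frame = base frame: x ahead of the robot, y to its left, z up, the work surface at z = 0. Lengths are in m, angles in degrees, forces in N, time in s.
With the tool pointing down it reaches from about 0.425 to 0.875 m from the base axis. Payload 4.7 kg.
Tool frame: the origin (TCP) lies at the very end of the fingers, on their centre line; the grasp point (between the pads) lies bot.tcp_to_grasp behind it (bot.tcp_to_grasp is the distance from the TCP to the grasp point, in m); x points along the fingers, y is the direction in which the jaws open and shut, and the axes are right-handed (so a half turn about x gives the same grasp; the last joint's range is limited). The gripper opens to 87 mm and grips with 3 to 60 N. Pads are 19 mm wide; open, the fingers measure 117 mm over their backs; the gripper's body (75 mm by 190 mm) begins 51 mm behind the grasp point.
Start: joints at [67.099, 18.392, -4.016, 83.108, 1.295, 78.541, -3.26], TCP at [0.261, -0.595, 0.223] pointing down, gripper open.
Joint ranges: [-163.93, 163.93], [-17.29, 119.83], [-79.2, 71.16], [3.27, 140.29], [-89.18, 269.18], [5.43, 117.66], [-154.24, 154.24]. Speed limits (degrees/s): [147.25, 147.25, 180, 180, 180, 180, 180].

INTERFACE

Orientations are given as a 3x3 rotation matrix whose columns are the frame's x, y, z axes.
In Python, from bench import bot gives the robot as it stands.
- The arm moves only by the shell command python3 -m handwheel 'ROWS' [OPENING]. ROWS is JSON, a list of rows, each an object with "travel": the shift along the world's x, y, z in mm, a list of three; "angular": the turn, a rotation vector about the world's x, y, z in rad, a list of three. In form: [{"travel": [tx, ty, tz], "angular": [wx, wy, wz]}, ...]. A call has 1 to 10 rows; each row is the pose to reach, as a shift and turn from the pose commanded when the call began; what a row does not reach only later rows make up. A row lasts 1/10 s, in which the tool goes at most 50 mm and 8.59 degrees, less where a joint would pass 70% of its speed; a pose out of reach is approached as far as the arm can. A call with a gripper value outside its range is refused whole. OPENING is the opening, from -1 (shut) to 1 (fully open), set as the call begins (- or left out, the last holds). The fingers move at their own pace and stop on an object; the grip force is fixed at half the most. Time passes only in rows, so rows that repeat a pose let the fingers close. It gives the time, the measured TCP pose, the force and the opening at its end, in the units of the state.
- bot.sense(): the state, without advancing time (a new reading comes with each control period).
- bot.camera(name): name is "scene" or "top" or "wrist"; returns a dict with "color" (400x640x3 uint8, red, green, blue), "fov_y" (degrees; the focal length in pixels is half the picture's height over the tangent of half this angle, whatever the lens; pixels are square), "cx", "cy" (the principal point, pixels), "cam_to_world" (4x4, takes a point from camera to world coordinates). Camera axes: x right, y down, z forward; pixel columns grow to the right and rows downward; lengths in m; the calibration is good to about 2 mm. A picture is of the moment at which its call begins. There is no depth.
- bot.sign_off(): hands the job in, once; it reports no verdict.
Trained networks look in the newest picture that a camera, given by its name, has taken for a name from the list of things; names that differ only in an ending like _2 or _b are one class to them, and where a whole thing is asked for, a point or a joint stands for the part that bears it (a point fixed in the world has none). Each returns a list of dicts, best first, with "p" (0 to 1); they miss things now and then, are a little off and sometimes report something else, mostly with a low value. They report only what shows in the picture. A call takes as long as a camera call. They do not tell look-alikes from the thing itself.
- bot.masks_of(label, camera): "pixels" (400x640 bool, what is visible of it) and "bbox" ([left, top, right, bottom] in pixels, round what is visible of it).
- bot.landmark_of(label, camera): "point" ([column, row] in pixels: a listed point, or the origin of a listed thing).
The state is a dict: "t": time; "q": joint angles; "joint_vel": joint speeds; "joint_efforts": joint torques, N m; "ee_pos": TCP position; "orientation": TCP orientation; "contact_force": force on the tool from outside, world axes, zero at the start; "moment": the same for the moment, N m; "gripper_width": finger opening in m.
Only numpy, scipy, OpenCV 4.12 (cv2) and the standard library are available. Lean on these libraries where they do the work, as an engineer would, in place of code of your own. Each camera call takes 0.05 s, during which the arm holds its last target. There are 200 camera calls.

## Working session

There is one attempt and no reset: what is moved stays moved. The work goes in short steps, Python scripts to look and compute and a shell command to move; the robot and the scene stay as the last step left them, time stands still between calls to the robot, and variables do not carry over. Pictures are saved under pics/ and viewed, on a budget of 14 in all, crops included, one or two more only if the job needs it, and the job is handed in when it is done.

```bash
ls; mkdir -p pics; cat > h.py <<'E'
import numpy as np, cv2
from bench import bot
def ray(c,px):
    f=200/np.tan(np.radians(c["fov_y"])/2)
    M=np.array(c["cam_to_world"]); d=M[:3,:3]@np.array([(px[0]-c["cx"])/f,(px[1]-c["cy"])/f,1.])
    return M[:3,3],d/np.linalg.norm(d)
def atz(c,px,z):
    o,d=ray(c,px); return o+d*(z-o[2])/d[2]
def proj(c,P):
    f=200/np.tan(np.radians(c["fov_y"])/2)
    M=np.linalg.inv(np.array(c["cam_to_world"])); p=M[:3,:3]@np.array(P)+M[:3,3]
    return np.array([c["cx"]+f*p[0]/p[2],c["cy"]+f*p[1]/p[2]])
def tri(l):
    A=np.zeros((3,3));b=np.zeros(3)
    for o,d in l:
        Q=np.eye(3)-np.outer(d,d);A+=Q;b+=Q@o
    x=np.linalg.solve(A,b); return x,[np.linalg.norm((np.eye(3)-np.outer(d,d))@(x-o)) for o,d in l]
def save(c,n,s=1.25): cv2.imwrite(n,cv2.resize(c["color"][:,:,::-1],None,fx=s,fy=s))
E
python3 - <<'E'
from h import *
s=bot.sense(); print(s["t"],s["ee_pos"],np.round(s["orientation"],3).tolist(),s["gripper_width"],bot.tcp_to_grasp)
cs={}
for n in("top","scene"):
    c=cs[n]=bot.camera(n); save(c,f"pics/{n}0.png"); print(n,np.round(np.array(c["cam_to_world"]),3).tolist(),c["fov_y"])
for L in ["pin","corner","load","clamp_grip","rail1_mid","cover1_mid","spray","glue","driver","marker","spindle","tape","lockcase"]:
    for n in cs:
        print(L,n,[(round(d["p"],2),np.round(d["point"]).tolist(),np.round(atz(cs[n],d["point"],.017),3)[:2].tolist()) for d in bot.landmark_of(L,n)])
E
```

```text
pics
0.0 [ 0.26109321 -0.59464382  0.22147378] [[-0.001, 0.402, -0.916], [0.002, -0.916, -0.402], [-1.0, -0.002, 0.0]] 0.08696730864950541 0.0187
top [[0.013, -0.987, 0.159, 0.304], [-1.0, -0.016, -0.016, 0.011], [0.019, -0.158, -0.987, 1.434], [0.0, 0.0, 0.0, 1.0]] 56.6292562496684
scene [[0.889, 0.279, -0.362, 0.945], [0.457, -0.579, 0.675, -0.795], [-0.021, -0.766, -0.642, 0.826], [0.0, 0.0, 0.0, 1.0]] 52.313570033580596
pin top [(0.91, [266.0, 230.0], [0.39, 0.179]), (0.58, [262.0, 227.0], [0.399, 0.194])]
pin scene [(0.76, [307.0, 172.0], [0.391, 0.187]), (0.3, [305.0, 160.0], [0.353, 0.245])]
corner top [(0.73, [261.0, 194.0], [0.528, 0.205]), (0.65, [239.0, 168.0], [0.627, 0.295]), (0.39, [412.0, 186.0], [0.568, -0.38]), (0.17, [314.0, 238.0], [0.361, -0.005])]
corner scene [(0.7, [384.0, 173.0], [0.63, 0.291])]
load top [(0.88, [260.0, 190.0], [0.541, 0.208])]
load scene [(0.74, [347.0, 320.0], [0.746, -0.287]), (0.68, [342.0, 182.0], [0.523, 0.182])]
clamp_grip top [(0.44, [263.0, 230.0], [0.388, 0.192])]
clamp_grip scene [(0.59, [305.0, 156.0], [0.341, 0.265])]
rail1_mid to
[... 822 characters left out ...]
p [(0.54, [317.0, 237.0], [0.365, -0.013]), (0.33, [260.0, 189.0], [0.545, 0.208])]
marker scene [(0.45, [272.0, 207.0], [0.382, -0.022]), (0.2, [322.0, 135.0], [0.328, 0.426])]
spindle top [(0.57, [370.0, 251.0], [0.316, -0.215]), (0.43, [385.0, 203.0], [0.501, -0.274]), (0.37, [314.0, 131.0], [0.784, 0.002])]
spindle scene [(0.69, [216.0, 245.0], [0.326, -0.227])]
tape top [(0.77, [288.0, 125.0], [0.807, 0.108])]
tape scene [(0.62, [420.0, 227.0], [0.811, 0.088]), (0.6, [276.0, 205.0], [0.387, -0.008])]
lockcase top [(0.77, [194.0, 250.0], [0.311, 0.448]), (0.47, [262.0, 229.0], [0.393, 0.195])]
lockcase scene [(0.6, [320.0, 133.0], [0.317, 0.433]), (0.36, [287.0, 246.0], [0.505, -0.144])]
```

View pics/top0.png

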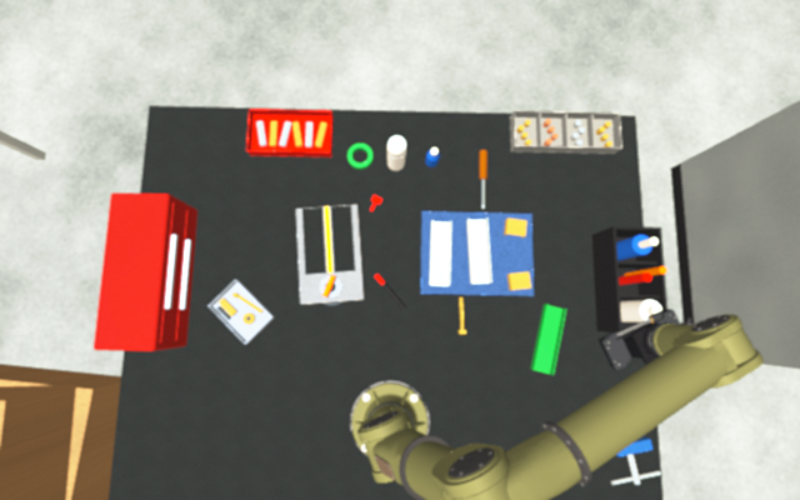

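View pics/scene0.png

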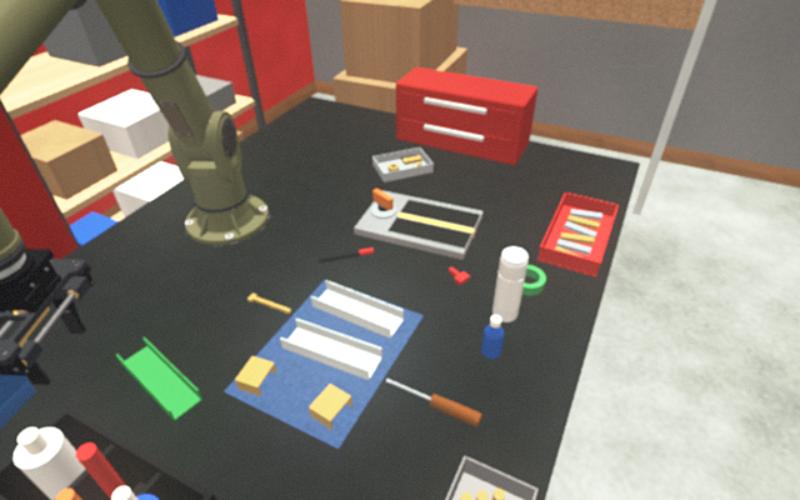

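The two white aluminium rails are at top-view pixels (440,253) and (480,251), shown at 1.25x. Only two brass covers are there, at (516,227) and (520,281). The green channel at (549,340) is the look-alike. The knob is at (330,287) and the pointer at (375,202). The red screwdriver-like marker at (390,288) is a bystander.

```bash
cat >> h.py <<'E'
def blobs(c,kind,amin=15):
    h=cv2.cvtColor(c["color"],cv2.COLOR_RGB2HSV).astype(int); H,S,V=h[...,0],h[...,1],h[...,2]
    m={"orange":(H>=6)&(H<=18)&(S>140)&(V>150),"yellow":(H>=20)&(H<=33)&(S>110)&(V>120),"brass":(H>=15)&(H<=27)&(S>80)&(V>140),
       "red":((H<6)|(H>174))&(S>150)&(V>110),"white":(S<30)&(V>200),"black":(V<25)}[kind].astype(np.uint8)
    n,l,st,ce=cv2.connectedComponentsWithStats(m)
    return [(ce[i],l==i,st[i]) for i in range(1,n) if st[i][4]>=amin]
def rect(m):
    p=np.argwhere(m)[:,::-1].astype(np.float32); return cv2.boxPoints(cv2.minAreaRect(p))
E
python3 - <<'E'
from h import *
for n in("top","scene"):
    c=bot.camera(n)
    for k in("orange","yellow","brass","red"):
        for ce,m,st in blobs(c,k):
            P=atz(c,ce,.03)
            if .2<P[0]<.75 and -.5<P[1]<.35:
                print(n,k,np.round(ce,1),st[4],"z.03",P.round(3)[:2],"corners",[atz(c,q,.03).round(3)[:2].tolist() for q in rect(m)])
    for d in bot.masks_of("rail1_mid",n):
        r=rect(d["pixels"]); print(n,"rail",round(d["p"],2),d["bbox"],[atz(c,q,.032).round(3)[:2].tolist() for q in r])
E
```

```text
top yellow [262.3 190.5] 152 z.03 [0.538 0.198] corners [[0.642, 0.213], [0.643, 0.202], [0.437, 0.183], [0.437, 0.194]]
top yellow [412.2 181.3] 187 z.03 [ 0.584 -0.38 ] corners [[0.565, -0.345], [0.611, -0.353], [0.604, -0.413], [0.557, -0.405]]
top yellow [415.2 224.4] 201 z.03 [ 0.418 -0.386] corners [[0.438, -0.354], [0.445, -0.415], [0.397, -0.418], [0.391, -0.357]]
top yellow [262.7 228.1] 52 z.03 [0.395 0.191] corners [[0.366, 0.207], [0.426, 0.186], [0.422, 0.175], [0.363, 0.197]]
top yellow [369.1 253.4] 154 z.03 [ 0.306 -0.21 ] corners [[0.367, -0.199], [0.368, -0.225], [0.256, -0.224], [0.256, -0.198]]
top brass [412.1 181.4] 210 z.03 [ 0.584 -0.379] corners [[0.609, -0.348], [0.61, -0.411], [0.558, -0.409], [0.557, -0.347]]
top brass [415.  224.4] 224 z.03 [ 0.418 -0.386] corners [[0.439, -0.351], [0.446, -0.417], [0.397, -0.42], [0.39, -0.354]]
top brass [262.7 228.2] 69 z.03 [0.395 0.191] corners [[0.366, 0.209], [0.428, 0.186], [0.423, 0.173], [0.36, 0.195]]
top brass [369.1 253.3] 139 z.03 [ 0.307 -0.21 ] corners [[0.367, -0.199], [0.368, -0.225], [0.256, -0.224], [0
[... 1232 characters left out ...]
[202.7 299.1] 569 z.03 [ 0.419 -0.395] corners [[0.395, -0.43], [0.382, -0.349], [0.449, -0.359], [0.458, -0.437]]
scene brass [263.  323.4] 609 z.03 [ 0.585 -0.387] corners [[0.555, -0.417], [0.561, -0.341], [0.62, -0.358], [0.611, -0.43]]
scene red [292.4 200.5] 53 z.03 [0.431 0.018] corners [[0.411, 0.015], [0.438, 0.038], [0.45, 0.021], [0.424, -0.002]]
scene red [367.2 220.2] 123 z.03 [0.669 0.034] corners [[0.637, 0.034], [0.644, 0.075], [0.693, 0.042], [0.685, 0.004]]
scene rail 0.69 [249.6, 223.4, 320.0, 267.4] [[0.41, -0.2], [0.38, -0.109], [0.606, -0.119], [0.621, -0.203]]
scene rail 0.55 [92.5, 272.5, 159.4, 335.9] [[0.15, -0.489], [0.147, -0.414], [0.369, -0.477], [0.363, -0.54]]
```

```bash
python3 -m handwheel '[{"travel":[50,60,10],"angular":[0,0,0]},{"travel":[90,120,30],"angular":[0,0,0.14]},{"travel":[130,180,50],"angular":[0,0,0.28]},{"travel":[170,240,70],"angular":[0,0,0.42]},{"travel":[200,290,80],"angular":[0,0,0.56]},{"travel":[220,340,80],"angular":[0,0,0.7]},{"travel":[230,390,80],"angular":[0,0,0.84]},{"travel":[230,440,80],"angular":[0,0,0.98]},{"travel":[230,490,80],"angular":[0,0,1.1]},{"travel":[230,530,80],"angular":[0,0,1.1]}]' 1
```

```text
t: 2.6
ee_pos: [0.4778, -0.1596, 0.2992]
orientation: [[0.001, 0.999, -0.054], [-0.0, -0.054, -0.999], [-1.0, 0.001, 0.0]]
contact_force: [1.0, -0.2, 0.1]
gripper_width: 0.0871
```

```bash
python3 -m handwheel '[{"travel":[0,50,0],"angular":[0,0,0.14]},{"travel":[-10,95,0],"angular":[0,0,0.28]},{"travel":[-20,140,0],"angular":[0,0,0.42]},{"travel":[-30,185,0],"angular":[0,0,0.56]},{"travel":[-40,230,0],"angular":[0,0,0.7]},{"travel":[-50,270,0],"angular":[0,0,0.84]},{"travel":[-60,300,0],"angular":[0,0,0.98]},{"travel":[-60,320,0],"angular":[0,0,1.12]},{"travel":[-60,330,0],"angular":[0,0,1.26]},{"travel":[-60,330,0],"angular":[0,0,1.26]}]'
cat > look.py <<'E'
from h import *
import sys
c=bot.camera("wrist"); save(c,f"pics/{sys.argv[1]}.png",1.0); s=bot.sense()
print(s["t"],np.round(s["ee_pos"],4),np.round(s["orientation"],3)[:,1],s["gripper_width"],np.round(s["contact_force"],1),np.round(s["q"],0))
print(np.round(np.array(c["cam_to_world"]),3).tolist(),c["fov_y"])
for L in sys.argv[2:]:
    for n in("wrist",):
        for d in bot.landmark_of(L,n): print(L,round(d["p"],2),np.round(d["point"],1).tolist(),[atz(c,d["point"],z).round(4).tolist() for z in (.019,.03,.068)])
E
python3 look.py w1 pin load corner clamp_grip
```

```text
t: 3.6
ee_pos: [0.4169, 0.1701, 0.2991]
orientation: [[0.001, 0.356, 0.935], [0.0, 0.935, -0.356], [-1.0, 0.001, 0.001]]
contact_force: [-0.8, 0.0, 0.1]
gripper_width: 0.0872
3.65 [0.4171 0.1687 0.2989] [ 0.361  0.933 -0.   ] 0.08716415554950045 [ 0.2 -0.6  0.3] [ 24.  -9. -44. 101.  -6.  85.  50.]
[[0.357, 0.906, 0.228, 0.355], [0.934, -0.346, -0.087, 0.193], [0.0, 0.244, -0.97, 0.461], [0.0, 0.0, 0.0, 1.0]] 71.30057571761023
pin 0.56 [320.1, 145.6] [[0.3846, 0.184, 0.019], [0.3839, 0.1843, 0.03], [0.3813, 0.1851, 0.068]]
load 0.82 [363.3, 228.0] [[0.5387, 0.2033, 0.019], [0.5341, 0.203, 0.03], [0.5183, 0.2022, 0.068]]
clamp_grip 0.93 [321.0, 152.0] [[0.3944, 0.1818, 0.019], [0.3934, 0.1821, 0.03], [0.39, 0.1831, 0.068]]
```

View pics/w1.png

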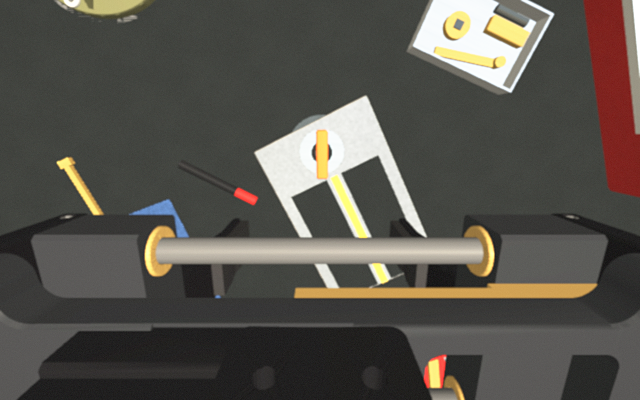

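The wrist view shows the orange bar at (321,152), aligned with the image column, so the jaws already lie across it. The yellow line runs from (335,178) to (385,280). I'll descend and grip the knob.

```bash
python3 -m handwheel '[{"travel":[-10,5,-45],"angular":[0,0,0]},{"travel":[-20,10,-90],"angular":[0,0,0]},{"travel":[-27,14,-135],"angular":[0,0,0]},{"travel":[-27,14,-180],"angular":[0,0,0]},{"travel":[-27,14,-215],"angular":[0,0,0]},{"travel":[-27,14,-245],"angular":[0,0,0]},{"travel":[-27,14,-245],"angular":[0,0,0]},{"travel":[-27,14,-245],"angular":[0,0,0]}]'; python3 -m handwheel '[{"travel":[0,0,0],"angular":[0,0,0]},{"travel":[0,0,0],"angular":[0,0,0]},{"travel":[0,0,0],"angular":[0,0,0]},{"travel":[0,0,0],"angular":[0,0,0]},{"travel":[0,0,0],"angular":[0,0,0]},{"travel":[0,0,0],"angular":[0,0,0]}]' -1; python3 -c "
from h import *
s=bot.sense();print(np.round(s['ee_pos'],4),np.round(s['orientation'],3)[:,1],s['gripper_width'],s['contact_force'],s['moment'],np.round(s['q']))"
```

```text
t: 4.65
ee_pos: [0.3905, 0.182, 0.0542]
orientation: [[-0.001, 0.361, 0.933], [0.001, 0.933, -0.361], [-1.0, 0.0, -0.001]]
contact_force: [0.1, -0.0, 0.9]
gripper_width: 0.0872
t: 5.25
ee_pos: [0.3904, 0.1822, 0.0539]
orientation: [[0.0, 0.36, 0.933], [-0.0, 0.933, -0.36], [-1.0, 0.0, 0.0]]
contact_force: [-0.3, -0.4, -0.2]
gripper_width: 0.047
[0.3904 0.1822 0.0539] [0.36  0.933 0.   ] 0.04698925283917912 [-0.31809255 -0.42534897 -0.188182  ] [ 0.05089157 -0.07065575  0.0494911 ] [ 21.   4. -50. 122.   4.  55.  38.]
```

```bash
python3 -m handwheel '[{"travel":[0,0,0],"angular":[0,0,0]},{"travel":[0,0,0],"angular":[0,0,0]},{"travel":[0,0,0],"angular":[0,0,0]},{"travel":[0,0,0],"angular":[0,0,0]},{"travel":[0,0,0],"angular":[0,0,0]},{"travel":[0,0,0],"angular":[0,0,0]},{"travel":[0,0,0],"angular":[0,0,0]}]'; python3 -m handwheel '[{"travel":[0,0,0],"angular":[0,0,0.13]},{"travel":[0,0,0],"angular":[0,0,0.26]},{"travel":[0,0,0],"angular":[0,0,0.39]},{"travel":[0,0,0],"angular":[0,0,0.52]},{"travel":[0,0,0],"angular":[0,0,0.65]}]';python3 -c "
from h import *
s=bot.sense();print(np.round(s['ee_pos'],4),np.round(s['orientation'],3)[:,1],s['gripper_width'],s['contact_force'],s['moment'],np.round(s['q']))"
```

```text
t: 5.95
ee_pos: [0.3909, 0.1838, 0.0538]
orientation: [[0.002, 0.359, 0.933], [0.003, 0.933, -0.359], [-1.0, 0.003, 0.001]]
contact_force: [2.5, 4.4, -5.0]
gripper_width: 0.0155
t: 6.45
ee_pos: [0.3908, 0.183, 0.0538]
orientation: [[0.001, -0.284, 0.959], [0.002, 0.959, 0.284], [-1.0, 0.001, 0.002]]
contact_force: [2.1, 2.5, -2.4]
gripper_width: 0.0157
[0.3908 0.183  0.0538] [-0.284  0.959  0.001] 0.01565544746042982 [ 2.11474943  2.51181007 -2.36750199] [ 0.42959897 -0.53933205 -0.14165378] [ 23.   4. -53. 122.   4.  55.  75.]
```

```bash
python3 -m handwheel '[{"travel":[0,0,0],"angular":[0,0,0.13]},{"travel":[0,0,0],"angular":[0,0,0.26]},{"travel":[0,0,0],"angular":[0,0,0.39]},{"travel":[0,0,0],"angular":[0,0,0.5]},{"travel":[0,0,0],"angular":[0,0,0.5]},{"travel":[0,0,0],"angular":[0,0,0.5]}]'; python3 -m handwheel '[{"travel":[0,0,0],"angular":[0,0,0]},{"travel":[0,0,0],"angular":[0,0,0]},{"travel":[0,0,0],"angular":[0,0,0]},{"travel":[0,0,50],"angular":[0,0,0]},{"travel":[0,0,100],"angular":[0,0,0]},{"travel":[0,0,150],"angular":[0,0,0]},{"travel":[0,0,150],"angular":[0,0,0]}]' 0; python3 - <<'E'
from h import *
c=bot.camera("top"); save(c,"pics/top1.png")
for k in("yellow","orange","brass","red"):
    for ce,m,st in blobs(c,k):
        P=atz(c,ce,.03)
        if .2<P[0]<.75 and -.1<P[1]<.35:
            z={"red":.012,"yellow":.03}.get(k,.086); print(k,st[4],"z",z,atz(c,ce,z).round(3),[atz(c,q,z).round(3)[:2].tolist() for q in rect(m)])
for L in("corner","load"):
    for d in bot.landmark_of(L,"top"): print(L,round(d["p"],2),atz(c,d["point"],.019).round(3))
E
```

```text
t: 7.05
ee_pos: [0.3912, 0.1824, 0.0539]
orientation: [[0.002, -0.703, 0.711], [0.001, 0.711, 0.703], [-1.0, -0.001, 0.002]]
contact_force: [4.3, 1.0, -4.7]
gripper_width: 0.0159
t: 7.75
ee_pos: [0.3939, 0.1839, 0.2101]
orientation: [[0.011, -0.704, 0.71], [0.001, 0.71, 0.705], [-1.0, -0.007, 0.009]]
contact_force: [0.5, -0.6, -0.8]
gripper_width: 0.0431
yellow 97 z 0.03 [0.578 0.202 0.03 ] [[0.642, 0.213], [0.643, 0.202], [0.514, 0.19], [0.513, 0.201]]
yellow 15 z 0.03 [0.381 0.178 0.03 ] [[0.386, 0.188], [0.392, 0.182], [0.377, 0.167], [0.371, 0.172]]
brass 30 z 0.086 [0.433 0.24  0.086] [[0.432, 0.263], [0.449, 0.258], [0.436, 0.221], [0.419, 0.227]]
brass 18 z 0.086 [0.404 0.23  0.086] [[0.405, 0.245], [0.418, 0.221], [0.404, 0.213], [0.391, 0.237]]
brass 36 z 0.086 [0.378 0.301 0.086] [[0.39, 0.322], [0.399, 0.303], [0.362, 0.285], [0.353, 0.304]]
brass 28 z 0.086 [0.378 0.172 0.086] [[0.383, 0.184], [0.392, 0.176], [0.374, 0.157], [0.365, 0.166]]
brass 15 z 0.086 [0.361 0.326 0.086] [[0.37, 0.342], [0.377, 0.333], [0.352, 0.311], [0.345, 0.319]]
brass 18 z 0.086 [0.315 0.274 0.086] [[0.309, 0.29], [0.33, 0.275], [0.32, 0.262], [0.3, 0.277]]
brass 36 z 0.086 [0.275 0.264 0.086] [[0.293, 0.28], [0.3, 0.26], [0.258, 0.244], [0.251, 0.263]]
brass 38 z 0.086 [0.229 0.25  0.086] [[0.243, 0.272], [0.253, 0.26], [0.217, 0.229], [0.207, 0.241]]
red 99 z 0.012 [0.66  0.057 0.012] [[0.637, 0.088], [0.689, 0.064], [0.673, 0.03], [0.621, 0.054]]
red 57 z 0.012 [0.417 0.039 0.012] [[0.425, 0.06], [0.439, 0.046], [0.411, 0.017], [0.397, 0.03]]
corner 0.94 [0.619 0.303 0.019]
corner 0.34 [ 0.793 -0.125  0.019]
load 0.74 [0.534 0.198 0.019]
```

```bash
python3 -m handwheel '[{"travel":[35,25,0],"angular":[0,0,-0.12]},{"travel":[70,55,0],"angular":[0,0,-0.24]},{"travel":[105,85,0],"angular":[0,0,-0.36]},{"travel":[140,110,0],"angular":[0,0,-0.48]},{"travel":[180,135,0],"angular":[0,0,-0.6]},{"travel":[216,158,-20],"angular":[0,0,-0.69]},{"travel":[216,158,-65],"angular":[0,0,-0.69]},{"travel":[216,158,-110],"angular":[0,0,-0.69]},{"travel":[216,158,-150],"angular":[0,0,-0.69]},{"travel":[216,158,-150],"angular":[0,0,-0.69]}]' -1; python3 -m handwheel '[{"travel":[0,0,-20],"angular":[0,0,0]},{"travel":[0,0,-40],"angular":[0,0,0]},{"travel":[0,0,-46],"angular":[0,0,0]},{"travel":[0,0,-46],"angular":[0,0,0]}]'
```

```text
t: 8.9
ee_pos: [0.6005, 0.3372, 0.0442]
orientation: [[-0.014, -0.094, 0.995], [-0.007, 0.996, 0.094], [-1.0, -0.006, -0.015]]
contact_force: [-0.4, -0.2, -0.7]
gripper_width: 0.0004
t: 9.3
ee_pos: [0.606, 0.3398, 0.0072]
orientation: [[-0.001, -0.092, 0.996], [-0.001, 0.996, 0.092], [-1.0, -0.001, -0.001]]
contact_force: [0.8, -0.2, -0.6]
gripper_width: 0.0001
```

```bash
python3 -m handwheel '[{"travel":[2,-12,4],"angular":[0,0,0]},{"travel":[4,-27,4],"angular":[0,0,0]},{"travel":[9,-37,4],"angular":[0,0,-0.04]},{"travel":[14,-47,4],"angular":[0,0,-0.09]},{"travel":[18,-57,4],"angular":[0,0,-0.13]},{"travel":[23,-67,4],"angular":[0,0,-0.18]},{"travel":[27,-78,4],"angular":[0,0,-0.22]},{"travel":[30,-89,4],"angular":[0,0,-0.27]},{"travel":[33,-100,4],"angular":[0,0,-0.31]},{"travel":[35,-110,4],"angular":[0,0,-0.35]}]'; python3 -m handwheel '[{"travel":[1,-7,0],"angular":[0,0,-0.03]},{"travel":[2,-14,0],"angular":[0,0,-0.06]},{"travel":[3,-19,0],"angular":[0,0,-0.08]},{"travel":[3,-22,0],"angular":[0,0,-0.09]},{"travel":[3,-22,0],"angular":[0,0,-0.09]}]'
cat > head.py <<'E'
from h import *
import sys
pin=np.array([.390,.183])
for n in("top","scene"):
    c=bot.camera(n)
    for k in("yellow","red"):
        for ce,m,st in blobs(c,k,30):
            z={"red":.012,"yellow":.03}[k]; P=atz(c,ce,z)
            if .45<P[0]<.72 and .0<P[1]<.25:
                q=np.array([atz(c,p[::-1],z)[:2] for p in np.argwhere(m)]); u=np.linalg.svd(q-q.mean(0))[2][0]
                d=q.mean(0)-pin; print(n,k,st[4],q.mean(0).round(4),"axis",round(np.degrees(np.arctan(u[1]/u[0])),2),"from pin",np.degrees(np.arctan2(d[1],d[0])).round(2))
    if n=="top" and len(sys.argv)>1: cv2.imwrite(sys.argv[1],cv2.resize(c["color"][120:270,200:360,::-1],None,fx=4,fy=4))
E
python3 head.py pics/top2.png
```

```text
t: 10.3
ee_pos: [0.6419, 0.2291, 0.0118]
orientation: [[0.001, 0.259, 0.966], [-0.0, 0.966, -0.259], [-1.0, 0.0, 0.001]]
contact_force: [1.2, 0.1, 1.0]
gripper_width: 0.0005
t: 10.8
ee_pos: [0.644, 0.2074, 0.0116]
orientation: [[-0.001, 0.342, 0.94], [-0.001, 0.94, -0.342], [-1.0, -0.001, -0.001]]
contact_force: [0.1, -0.5, -0.2]
gripper_width: 0.0007
top yellow 63 [0.4724 0.1561] axis -20.42 from pin -18.05
top red 99 [0.6605 0.0571] axis -25.07 from pin -24.96
scene red 122 [0.6618 0.0537] axis -30.83 from pin -25.44
```

View pics/top2.png

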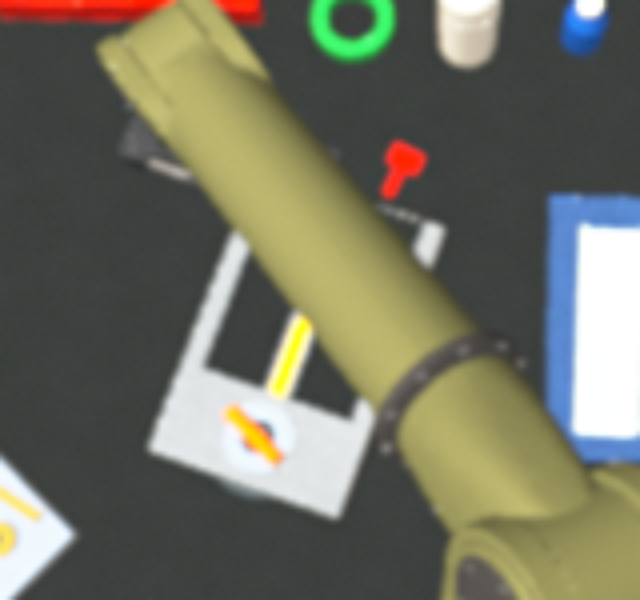

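The board heading is now -20.4° against the pointer at -25°, and the orange bar is at (255,437) in the crop. I'll push about 4.6° more, back off and check.

```bash
python3 -m handwheel '[{"travel":[0,-7,0],"angular":[0,0,-0.03]},{"travel":[1,-14,0],"angular":[0,0,-0.06]},{"travel":[1,-19,0],"angular":[0,0,-0.08]},{"travel":[1,-20,0],"angular":[0,0,-0.08]},{"travel":[1,-20,0],"angular":[0,0,-0.08]},{"travel":[5,-5,0],"angular":[0,0,-0.08]},{"travel":[15,20,0],"angular":[0,0,-0.08]},{"travel":[15,20,50],"angular":[0,0,-0.08]},{"travel":[15,20,100],"angular":[0,0,-0.08]},{"travel":[15,20,150],"angular":[0,0,-0.08]}]'; python3 head.py; python3 look.py w2 pin load corner clamp_grip
```

```text
t: 11.9
ee_pos: [0.6588, 0.2302, 0.1631]
orientation: [[-0.001, 0.413, 0.911], [0.001, 0.911, -0.413], [-1.0, 0.0, -0.001]]
contact_force: [0.4, 0.1, 1.0]
gripper_width: 0.0
top red 99 [0.6605 0.0571] axis -25.07 from pin -24.96
scene red 120 [0.6619 0.0533] axis -31.69 from pin -25.51
12.05 [0.6615 0.2315 0.1671] [0.414 0.91  0.007] 0.0003538711819424318 [ 0.7 -0.3 -0.7] [  8.  32. -43.  78.  22.  77.  30.]
[[0.415, 0.879, 0.234, 0.601], [0.91, -0.404, -0.095, 0.259], [0.011, 0.252, -0.968, 0.333], [0.0, 0.0, 0.0, 1.0]] 71.30057571761023
load 0.71 [169.2, 108.5] [[0.5225, 0.1222, 0.019], [0.5253, 0.127, 0.03], [0.5347, 0.1435, 0.068]]
corner 0.89 [269.6, 201.9] [[0.6599, 0.1723, 0.019], [0.6578, 0.1753, 0.03], [0.6506, 0.1858, 0.068]]
```

```bash
cat > wy.py <<'E'
from h import *
pin=np.array([.390,.183]); c=bot.camera("wrist")
for k,z in(("yellow",.03),("red",.012),("orange",.086)):
    for ce,m,st in blobs(c,k,60):
        q=np.array([atz(c,p[::-1],z)[:2] for p in np.argwhere(m)]); a=q.mean(0)
        u=np.linalg.svd(q-a,full_matrices=False)[2][0]; d=a-pin
        if .3<a[0]<.75 and 0<a[1]<.3: print(k,st[4],a.round(4),"axis",np.degrees(np.arctan(u[1]/u[0])).round(2),"from pin",np.degrees(np.arctan2(d[1],d[0])).round(2),"len",np.ptp((q-a)@u).round(3))
E
python3 wy.py
```

```text
yellow 2197 [0.517  0.1286] axis -23.68 from pin -23.2 len 0.201
yellow 118 [0.7333 0.2138] axis -23.46 from pin 5.12 len 0.056
red 562 [0.4165 0.0363] axis 39.23 from pin -79.77 len 0.039
red 224 [0.6415 0.0678] axis -34.67 from pin -24.61 len 0.025
```

```bash
python3 -m handwheel '[{"travel":[-30,0,15],"angular":[0,0,0.14]},{"travel":[-65,-5,30],"angular":[0,0,0.28]},{"travel":[-105,-10,45],"angular":[0,0,0.42]},{"travel":[-150,-20,60],"angular":[0,0,0.56]},{"travel":[-190,-30,60],"angular":[0,0,0.7]},{"travel":[-230,-40,60],"angular":[0,0,0.84]},{"travel":[-260,-45,60],"angular":[0,0,0.98]},{"travel":[-270,-47,60],"angular":[0,0,1.12]},{"travel":[-270,-47,60],"angular":[0,0,1.2]},{"travel":[-270,-47,60],"angular":[0,0,1.2]}]' 0.4; python3 head.py; python3 wy.py
```

```text
t: 13.3
ee_pos: [0.3887, 0.1807, 0.2212]
orientation: [[-0.0, -0.697, 0.717], [-0.001, 0.717, 0.697], [-1.0, -0.001, -0.001]]
contact_force: [-0.8, -1.4, 0.5]
gripper_width: 0.06
top yellow 107 [0.5567 0.112 ] axis -24.08 from pin -23.07
top red 99 [0.6605 0.0571] axis -25.07 from pin -24.96
scene red 123 [0.6617 0.0533] axis -32.1 from pin -25.52
yellow 659 [0.4008 0.1924] axis 45.52 from pin 41.13 len 0.074
yellow 608 [0.4817 0.1439] axis -23.61 from pin -23.09 len 0.109
yellow 156 [0.5834 0.1353] axis 39.54 from pin -13.87 len 0.065
red 387 [0.418  0.0382] axis 41.26 from pin -79.06 len 0.037
orange 118 [0.3848 0.1698] axis 37.42 from pin -111.51 len 0.064
orange 82 [0.4719 0.2849] axis -51.07 from pin 51.23 len 0.036
orange 66 [0.5003 0.2586] axis -44.49 from pin 34.43 len 0.045
```

The heading is about 1.3° (0.02 rad) off the pointer, inside tolerance. I'll re-grip the knob and tighten.

```bash
python3 -m handwheel '[{"travel":[1,1,-45],"angular":[0,0,0]},{"travel":[1,2,-90],"angular":[0,0,0]},{"travel":[1,2,-130],"angular":[0,0,0]},{"travel":[1,2,-167],"angular":[0,0,0]},{"travel":[1,2,-167],"angular":[0,0,0]},{"travel":[1,2,-167],"angular":[0,0,0]}]'; python3 -m handwheel '[{"travel":[0,0,0],"angular":[0,0,0]},{"travel":[0,0,0],"angular":[0,0,0]},{"travel":[0,0,0],"angular":[0,0,0]},{"travel":[0,0,0],"angular":[0,0,0]},{"travel":[0,0,0],"angular":[0,0,0]},{"travel":[0,0,0],"angular":[0,0,0]},{"travel":[0,0,0],"angular":[0,0,0]},{"travel":[0,0,0],"angular":[0,0,0]},{"travel":[0,0,0],"angular":[0,0,0]}]' -1;  python3 -m handwheel '[{"travel":[0,0,0],"angular":[0,0,-0.13]},{"travel":[0,0,0],"angular":[0,0,-0.26]},{"travel":[0,0,0],"angular":[0,0,-0.39]},{"travel":[0,0,0],"angular":[0,0,-0.52]},{"travel":[0,0,0],"angular":[0,0,-0.65]},{"travel":[0,0,0],"angular":[0,0,-0.78]},{"travel":[0,0,0],"angular":[0,0,-0.91]},{"travel":[0,0,0],"angular":[0,0,-1.02]},{"travel":[0,0,0],"angular":[0,0,-1.12]},{"travel":[0,0,0],"angular":[0,0,-1.14]}]'; python3 -c "
from h import *
s=bot.sense();print(np.round(s['ee_pos'],4),np.round(s['orientation'],3)[:,1],s['gripper_width'],s['contact_force'],s['moment'],np.round(s['q']))"
```

```text
t: 14.05
ee_pos: [0.39, 0.184, 0.055]
orientation: [[-0.002, -0.698, 0.716], [0.002, 0.716, 0.698], [-1.0, 0.003, -0.0]]
contact_force: [-0.0, -0.3, -0.0]
gripper_width: 0.0613
t: 14.95
ee_pos: [0.3911, 0.1825, 0.0549]
orientation: [[0.001, -0.697, 0.717], [-0.001, 0.717, 0.697], [-1.0, -0.001, 0.0]]
contact_force: [3.1, -3.1, -0.2]
gripper_width: 0.0164
t: 15.95
ee_pos: [0.3908, 0.1839, 0.0549]
orientation: [[0.001, 0.36, 0.933], [0.001, 0.933, -0.36], [-1.0, 0.002, 0.001]]
contact_force: [3.9, 0.6, -1.3]
gripper_width: 0.0158
[0.3908 0.1839 0.0549] [0.36  0.933 0.002] 0.015789014504702534 [ 3.92963425  0.61476448 -1.30207932] [ 0.03080238 -0.8342067   0.09442129] [ 26.   5. -56. 122.   5.  55.  37.]
```

```bash
python3 -m handwheel '[{"travel":[0,0,0],"angular":[0,0,-0.05]},{"travel":[0,0,0],"angular":[0,0,-0.05]},{"travel":[0,0,0],"angular":[0,0,-0.05]}]'; python3 -m handwheel '[{"travel":[0,0,0],"angular":[0,0,0]},{"travel":[0,0,0],"angular":[0,0,0]},{"travel":[0,0,0],"angular":[0,0,0]},{"travel":[0,0,0],"angular":[0,0,0]},{"travel":[0,0,40],"angular":[0,0,0]},{"travel":[0,0,85],"angular":[0,0,0]},{"travel":[5,-10,130],"angular":[0,0,0.1]},{"travel":[20,-40,165],"angular":[0,0,0.2]},{"travel":[40,-80,195],"angular":[0,0,0.3]},{"travel":[60,-120,205],"angular":[0,0,0.41]}]' 1;  python3 -m handwheel '[{"travel":[20,-40,5],"angular":[0,0,0]},{"travel":[40,-80,10],"angular":[0,0,0]},{"travel":[60,-120,20],"angular":[0,0,0]},{"travel":[80,-160,30],"angular":[0,0,0]},{"travel":[100,-200,35],"angular":[0,0,0]},{"travel":[120,-240,35],"angular":[0,0,0]},{"travel":[140,-275,35],"angular":[0,0,0]},{"travel":[155,-300,35],"angular":[0,0,0]},{"travel":[165,-310,35],"angular":[0,0,0]},{"travel":[165,-310,35],"angular":[0,0,0]}]'; python3 look.py w3 rail1_mid cover1_mid; python3 head.py; python3 - <<'E'
from h import *
c=bot.camera("wrist")
for ce,m,st in blobs(c,"brass",200): print("brass",st,[atz(c,q,.032).round(4)[:2].tolist() for q in rect(m)])
for d in bot.masks_of("rail1_mid","wrist"): print(round(d["p"],2),d["bbox"],[atz(c,q,.032).round(4)[:2].tolist() for q in rect(d["pixels"])])
E
```

```text
t: 16.25
ee_pos: [0.3908, 0.1839, 0.055]
orientation: [[0.001, 0.404, 0.915], [0.001, 0.915, -0.404], [-1.0, 0.002, 0.001]]
contact_force: [3.7, 1.5, -2.7]
gripper_width: 0.0154
t: 17.25
ee_pos: [0.4518, 0.063, 0.2632]
orientation: [[0.005, 0.001, 1.0], [-0.001, 1.0, -0.001], [-1.0, -0.001, 0.005]]
contact_force: [0.6, 0.3, 0.0]
gripper_width: 0.0841
t: 18.25
ee_pos: [0.6154, -0.2489, 0.293]
orientation: [[-0.002, 0.01, 1.0], [0.001, 1.0, -0.01], [-1.0, 0.001, -0.002]]
contact_force: [-0.4, 0.5, -0.2]
gripper_width: 0.087
18.3 [ 0.6152 -0.247   0.2936] [0.008 1.    0.002] 0.08692857643551496 [-0.2  0.6  0.2] [ 41.  21. -29.  74.  10.  88. 102.]
[[0.012, 0.97, 0.241, 0.55], [1.0, -0.012, -0.002, -0.248], [0.001, 0.241, -0.97, 0.455], [0.0, 0.0, 0.0, 1.0]] 71.30057571761023
rail1_mid 0.85 [385.2, 90.5] [[0.5001, -0.1498, 0.019], [0.5013, -0.1523, 0.03], [0.5056, -0.1609, 0.068]]
cover1_mid 0.65 [231.6, 151.5] [[0.5866, -0.3841, 0.019], [0.5856, -0.3807, 0.03], [0.5824, -0.3689, 0.068]]
top yellow 149 [0.5268 0.125 ] axis -23.64 from pin -22.97
top red 99 [0.6605 0.0571] axis -25.07 from pin -24.96
scene red 122 [0.662  0.0531] axis -30.18 from pin -25.52
brass [ 188    5   55   50 1972] [[0.3972, -0.4218], [0.3887, -0.3565], [0.444, -0.351], [0.4531, -0.4187]]
brass [527  34  93 141 971] [[0.62, 0.0743], [0.429, 0.1585], [0.4351, 0.1706], [0.6275, 0.0875]]
brass [ 209  132   44   37 1437] [[0.6052, -0.4194], [0.556, -0.4087], [0.5638, -0.3421], [0.6135, -0.3509]]
brass [145 227  29  49 720] [[0.7912, -0.5459], [0.7036, -0.5239], [0.7084, -0.4817], [0.7965, -0.5018]]
brass [482 229  12  47 238] [[0.7141, 0.018], [0.7142, 0.0358], [0.7971, 0.0478], [0.797, 0.0292]]
0.72 [359.0, 14.6, 414.1, 163.2] [[0.6, -0.1902], [0.4012, -0.178], [0.4065, -0.1147], [0.6066, -0.1187]]
```

View pics/w3.png

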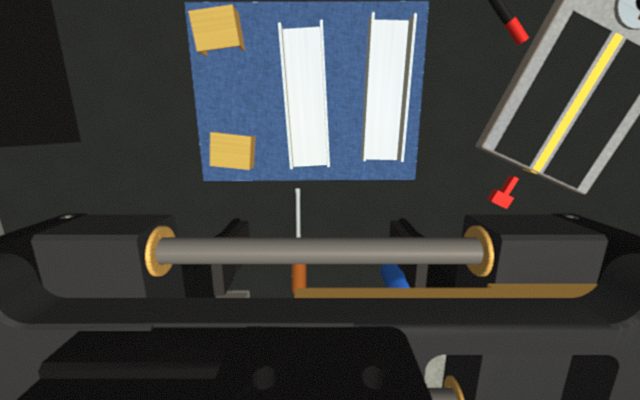

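The rails show at columns 279–329 and 363–416 and the two brass covers at (217,28) and (232,151). The board's yellow line runs to the pointer at (503,195) and the board is clamped. I'll take the right-hand rail (A) first.

```bash
python3 -m handwheel '[{"travel":[-35,30,-15],"angular":[0,0,-0.03]},{"travel":[-70,60,-35],"angular":[0,0,-0.03]},{"travel":[-100,85,-65],"angular":[0,0,-0.03]},{"travel":[-114,97,-105],"angular":[0,0,-0.03]},{"travel":[-114,97,-150],"angular":[0,0,-0.03]},{"travel":[-114,97,-195],"angular":[0,0,-0.03]},{"travel":[-114,97,-235],"angular":[0,0,-0.03]},{"travel":[-114,97,-265],"angular":[0,0,-0.03]},{"travel":[-114,97,-286],"angular":[0,0,-0.03]},{"travel":[-114,97,-286],"angular":[0,0,-0.03]}]' 1;  python3 -m handwheel '[{"travel":[0,0,0],"angular":[0,0,0]},{"travel":[0,0,0],"angular":[0,0,0]},{"travel":[0,0,0],"angular":[0,0,0]},{"travel":[0,0,0],"angular":[0,0,0]},{"travel":[0,0,0],"angular":[0,0,0]},{"travel":[0,0,0],"angular":[0,0,0]},{"travel":[0,0,0],"angular":[0,0,0]}]' -1; python3 -m handwheel '[{"travel":[0,0,15],"angular":[0,0,0]},{"travel":[0,0,35],"angular":[0,0,0]},{"travel":[0,0,60],"angular":[0,0,0]},{"travel":[0,0,90],"angular":[0,0,0]},{"travel":[0,0,120],"angular":[0,0,0]},{"travel":[0,0,140],"angular":[0,0,0]},{"travel":[0,0,140],"angular":[0,0,0]}]'; python3 look.py w4
```

```text
t: 19.6
ee_pos: [0.4986, -0.1487, 0.0063]
orientation: [[-0.005, 0.037, 0.999], [0.002, 0.999, -0.037], [-1.0, 0.002, -0.005]]
contact_force: [-0.7, 0.4, 0.0]
gripper_width: 0.0868
t: 20.3
ee_pos: [0.5021, -0.1496, 0.0098]
orientation: [[0.001, 0.038, 0.999], [-0.0, 0.999, -0.038], [-1.0, -0.0, 0.001]]
contact_force: [-1.1, 1.4, 6.0]
gripper_width: 0.0597
t: 21.0
ee_pos: [0.5032, -0.1504, 0.1523]
orientation: [[0.006, 0.038, 0.999], [-0.003, 0.999, -0.038], [-1.0, -0.003, 0.006]]
contact_force: [0.3, -0.4, -2.3]
gripper_width: 0.0594
21.05 [ 0.5019 -0.1501  0.1502] [ 0.038  0.999 -0.001] 0.06014769053033926 [-1.2  0.6 -2.5] [ 44.   8. -32. 106.   5.  68.  98.]
[[0.039, 0.968, 0.248, 0.436], [0.999, -0.037, -0.013, -0.147], [-0.003, 0.249, -0.969, 0.314], [0.0, 0.0, 0.0, 1.0]] 71.30057571761023
```

View pics/w4.png

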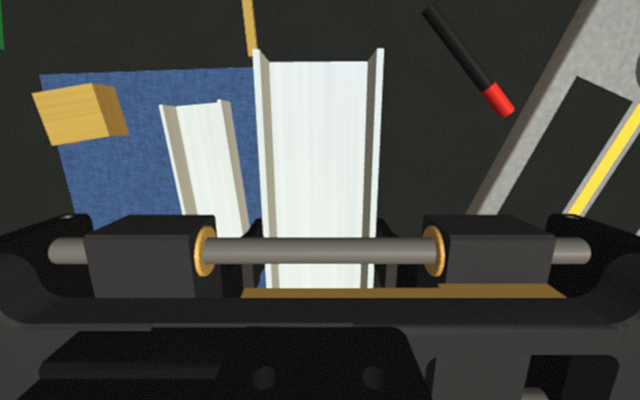

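```bash
python3 - <<'E'
from h import *
c=bot.camera("wrist"); s=bot.sense()
print(s["ee_pos"],[atz(c,p,s["ee_pos"][2]+.0222).round(4) for p in((255,49),(268,49),(370,49),(383,49))])
E
python3 -m handwheel '[{"travel":[0,40,10],"angular":[0,0,-0.06]},{"travel":[0,80,20],"angular":[0,0,-0.12]},{"travel":[2,120,30],"angular":[0,0,-0.2]},{"travel":[4,160,30],"angular":[0,0,-0.28]},{"travel":[4,200,30],"angular":[0,0,-0.34]},{"travel":[4,225,20],"angular":[0,0,-0.375]},{"travel":[4,235,0],"angular":[0,0,-0.375]},{"travel":[4,235,-30],"angular":[0,0,-0.375]},{"travel":[4,235,-30],"angular":[0,0,-0.375]},{"travel":[4,235,-30],"angular":[0,0,-0.375]}]'; python3 look.py w5 load corner; python3 wy.py
```

```text
[ 0.50084646 -0.14985458  0.1485623 ] [array([ 0.4005, -0.1759,  0.1708]), array([ 0.4008, -0.1699,  0.1708]), array([ 0.4026, -0.1228,  0.1708]), array([ 0.4029, -0.1168,  0.1708])]
t: 22.1
ee_pos: [0.5041, 0.0849, 0.1177]
orientation: [[-0.003, 0.401, 0.916], [0.0, 0.916, -0.401], [-1.0, -0.001, -0.003]]
contact_force: [1.1, 0.1, -1.7]
gripper_width: 0.0599
22.15 [0.5053 0.0849 0.1188] [0.402 0.916 0.   ] 0.05993759257893304 [ 0.7  0.2 -1.9] [ 27.  10. -42. 109.   7.  64.  48.]
[[0.402, 0.889, 0.219, 0.444], [0.915, -0.39, -0.098, 0.111], [-0.001, 0.24, -0.971, 0.28], [0.0, 0.0, 0.0, 1.0]] 71.30057571761023
load 0.76 [369.4, 201.0] [[0.528, 0.1273, 0.019], [0.5245, 0.1267, 0.03], [0.5123, 0.1243, 0.068]]
red 637 [0.4182 0.0381] axis 40.97 from pin -78.97 len 0.038
orange 1212 [0.4075 0.1761] axis -21.26 from pin -21.62 len 0.03
```

View pics/w5.png

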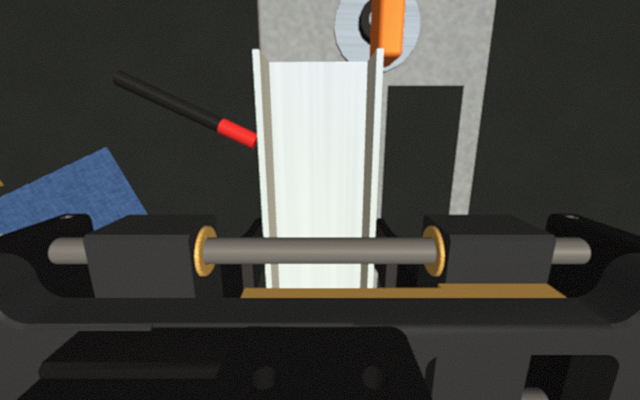

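The rail is held parallel to the board. The left lane's pin-end corners are at (388,87) and (463,87), and I'll check my load pose against them.

```bash
python3 - <<'E'
from h import *
c=bot.camera("wrist")
t=np.radians(-23.7); ex=np.array([np.cos(t),np.sin(t)]); ey=np.array([-ex[1],ex[0]]); L=np.array([.5237,.1256])
for x,y in((-102,12),(-102,76),(-190,95),(-190,-95),(-102,-95)):
    print(x,y,proj(c,[*(L+ex*x/1e3+ey*y/1e3),.03]).round(1))
for px in((388,87),(463,87),(258,60)):
    d=atz(c,px,.03)[:2]-L; print(px,(d@ex).round(4),(d@ey).round(4))
E
```

```text
-102 12 [385.5  80.7]
-102 76 [461.3  80.6]
-190 95 [500.2 -42.1]
-190 -95 [252.7 -41.8]
-102 -95 [258.9  80.9]
(388, 87) -0.097 0.0144
(463, 87) -0.0969 0.0781
(258, 60) -0.1182 -0.0949
```

```bash
python3 -m handwheel '[{"travel":[2,-1,-25],"angular":[0,0,0]},{"travel":[3,-1,-50],"angular":[0,0,0]},{"travel":[3,-1,-65],"angular":[0,0,0]},{"travel":[3,-1,-74],"angular":[0,0,0]},{"travel":[3,-1,-77],"angular":[0,0,0]},{"travel":[3,-1,-77],"angular":[0,0,0]}]'; python3 -m handwheel '[{"travel":[0,0,-2],"angular":[0,0,0]},{"travel":[0,0,-3],"angular":[0,0,0]},{"travel":[0,0,-3],"angular":[0,0,0]}]'
```

```text
t: 22.95
ee_pos: [0.5086, 0.0844, 0.0421]
orientation: [[0.0, 0.401, 0.916], [0.0, 0.916, -0.401], [-1.0, 0.0, 0.0]]
contact_force: [-0.0, 0.1, -2.2]
gripper_width: 0.0598
t: 23.25
ee_pos: [0.5086, 0.0843, 0.0391]
orientation: [[0.001, 0.401, 0.916], [-0.0, 0.916, -0.401], [-1.0, 0.0, 0.001]]
contact_force: [-0.1, -0.1, -2.5]
gripper_width: 0.0596
```

```bash
python3 -m handwheel '[{"travel":[0,0,-1],"angular":[0,0,0]},{"travel":[0,0,-2],"angular":[0,0,0]},{"travel":[0,0,-2],"angular":[0,0,0]}]'
```

```text
t: 23.55
ee_pos: [0.5087, 0.0843, 0.0378]
orientation: [[0.001, 0.401, 0.916], [-0.001, 0.916, -0.401], [-1.0, -0.0, 0.001]]
contact_force: [-2.1, -0.8, 5.9]
gripper_width: 0.0595
```

```bash
python3 -m handwheel '[{"travel":[0,0,0],"angular":[0,0,0]},{"travel":[0,0,0],"angular":[0,0,0]},{"travel":[0,0,0],"angular":[0,0,0]},{"travel":[0,0,0],"angular":[0,0,0]},{"travel":[0,0,20],"angular":[0,0,0]},{"travel":[0,0,55],"angular":[0,0,0]},{"travel":[0,0,100],"angular":[0,0,0]},{"travel":[0,0,140],"angular":[0,0,0]},{"travel":[0,0,170],"angular":[0,0,0]},{"travel":[10,-30,190],"angular":[0,0,0]}]' 0.65; python3 -m handwheel '[{"travel":[10,-45,5],"angular":[0,0,0.06]},{"travel":[15,-90,10],"angular":[0,0,0.12]},{"travel":[20,-135,20],"angular":[0,0,0.2]},{"travel":[30,-180,30],"angular":[0,0,0.28]},{"travel":[40,-225,40],"angular":[0,0,0.34]},{"travel":[55,-270,50],"angular":[0,0,0.4]},{"travel":[75,-300,60],"angular":[0,0,0.4]},{"travel":[95,-320,60],"angular":[0,0,0.4]},{"travel":[100,-325,60],"angular":[0,0,0.4]},{"travel":[100,-325,60],"angular":[0,0,0.4]}]' 1; python3 look.py w6 rail1_mid cover1_mid; python3 - <<'E'
from h import *
c=bot.camera("wrist")
for d in bot.masks_of("rail1_mid","wrist"): r=rect(d["pixels"]);print(round(d["p"],2),d["bbox"],r.round(0).tolist(),[atz(c,q,.032).round(4)[:2].tolist() for q in r])
for d in bot.landmark_of("rail1_mid","top"): print(d["p"],atz(bot.camera("top"),d["point"],.03).round(4))
E
```

```text
t: 24.55
ee_pos: [0.5185, 0.0592, 0.2301]
orientation: [[0.004, 0.394, 0.919], [0.002, 0.919, -0.394], [-1.0, 0.003, 0.003]]
contact_force: [1.2, 0.0, -0.5]
gripper_width: 0.072
t: 25.55
ee_pos: [0.6184, -0.2709, 0.2855]
orientation: [[-0.001, 0.013, 1.0], [0.002, 1.0, -0.013], [-1.0, 0.002, -0.001]]
contact_force: [-0.2, 0.5, 0.4]
gripper_width: 0.087
25.6 [ 0.6182 -0.2696  0.2861] [0.012 1.    0.002] 0.08721682359024034 [-0.9 -0.2 -0.5] [ 43.  23. -30.  72.  11.  88. 103.]
[[0.015, 0.97, 0.242, 0.553], [1.0, -0.014, -0.002, -0.27], [0.001, 0.242, -0.97, 0.448], [0.0, 0.0, 0.0, 1.0]] 71.30057571761023
rail1_mid 0.59 [577.9, 88.1] [[0.505, 0.1058, 0.019], [0.5063, 0.0962, 0.03], [0.5105, 0.0628, 0.068]]
0.94 [512.4, 0.0, 639.6, 169.2] [[511.0, 147.0], [602.0, -8.0], [654.0, 22.0], [563.0, 178.0]] [[0.587, 0.0149], [0.3874, 0.1032], [0.4238, 0.1807], [0.6338, 0.1007]]
0.23 [491.7, 1.4, 640.0, 194.2] [[490.0, 145.0], [585.0, -27.0], [697.0, 34.0], [603.0, 206.0]] [[0.5824, -0.0158], [0.3654, 0.076], [0.4388, 0.243], [0.6794, 0.1722]]
0.93 [ 0.4993 -0.1524  0.03  ]
0.62 [ 0.2475 -0.4685  0.03  ]
```

View pics/w6.png

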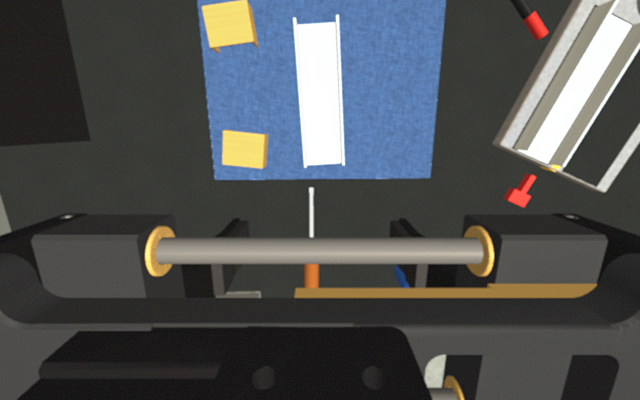

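Rail A now lies in the right lane at (575,90). Rail B's wall tops run (294,18)–(305,167) and (338,15)–(344,165).

```bash
python3 - <<'E'
from h import *
c=bot.camera("wrist")
P=[atz(c,p,.032)[:2] for p in((294,18),(305,167),(338,15),(344,165))]
print(np.round(P,4).tolist(),np.mean(P,0).round(4),[np.degrees(np.arctan2(*(b-a)[::-1])).round(1) for a,b in((P[0],P[1]),(P[2],P[3]))])
print(bot.sense()["ee_pos"])
E
```

```text
[[0.413, -0.3012], [0.6127, -0.2916], [0.4103, -0.2426], [0.6104, -0.2329]] [ 0.5116 -0.2671] [np.float64(2.7), np.float64(2.8)]
[ 0.61812406 -0.27034258  0.28723017]
```

```bash
python3 -m handwheel '[{"travel":[-40,1,-15],"angular":[0,0,0.06]},{"travel":[-80,3,-35],"angular":[0,0,0.06]},{"travel":[-100,3,-65],"angular":[0,0,0.06]},{"travel":[-107,3,-105],"angular":[0,0,0.06]},{"travel":[-107,3,-150],"angular":[0,0,0.06]},{"travel":[-107,3,-195],"angular":[0,0,0.06]},{"travel":[-107,3,-235],"angular":[0,0,0.06]},{"travel":[-107,3,-262],"angular":[0,0,0.06]},{"travel":[-107,3,-278],"angular":[0,0,0.06]},{"travel":[-107,3,-278],"angular":[0,0,0.06]}]' 1;  python3 -m handwheel '[{"travel":[0,0,0],"angular":[0,0,0]},{"travel":[0,0,0],"angular":[0,0,0]},{"travel":[0,0,0],"angular":[0,0,0]},{"travel":[0,0,0],"angular":[0,0,0]},{"travel":[0,0,0],"angular":[0,0,0]},{"travel":[0,0,0],"angular":[0,0,0]},{"travel":[0,0,0],"angular":[0,0,0]}]' -1; python3 -m handwheel '[{"travel":[0,0,15],"angular":[0,0,0]},{"travel":[0,0,35],"angular":[0,0,0]},{"travel":[0,0,60],"angular":[0,0,0]},{"travel":[0,0,90],"angular":[0,0,0]},{"travel":[0,0,120],"angular":[0,0,0]},{"travel":[0,0,150],"angular":[0,0,0]},{"travel":[0,0,150],"angular":[0,0,0]}]'; python3 look.py w7; python3 - <<'E'
from h import *
c=bot.camera("wrist"); z=bot.sense()["ee_pos"][2]+.022
h=c["color"].astype(int)[:, 240:400].min(2)>150   # bright rail pixels, near end
r=np.where(h[:120].sum(1)>4)[0]; print("first rail row",r[:3],atz(c,(320,r[0]),z).round(4))
E
```

```text
t: 27.0
ee_pos: [0.5098, -0.267, 0.0069]
orientation: [[-0.003, -0.047, 0.999], [0.002, 0.999, 0.047], [-1.0, 0.002, -0.003]]
contact_force: [0.5, -0.7, 0.2]
gripper_width: 0.0871
t: 27.7
ee_pos: [0.5119, -0.2681, 0.0098]
orientation: [[0.001, -0.047, 0.999], [-0.001, 0.999, 0.047], [-1.0, -0.001, 0.001]]
contact_force: [-2.1, -0.0, 6.6]
gripper_width: 0.0599
t: 28.4
ee_pos: [0.514, -0.2687, 0.164]
orientation: [[0.007, -0.047, 0.999], [-0.004, 0.999, 0.047], [-1.0, -0.005, 0.007]]
contact_force: [0.2, -0.2, -0.7]
gripper_width: 0.0598
28.45 [ 0.5126 -0.2682  0.1614] [-0.047  0.999 -0.003] 0.059361317208822886 [-0.8 -0.8 -2. ] [ 52.  14. -31.  98.   8.  70. 112.]
[[-0.046, 0.967, 0.25, 0.447], [0.999, 0.046, 0.007, -0.271], [-0.005, 0.25, -0.968, 0.326], [0.0, 0.0, 0.0, 1.0]] 71.30057571761023
first rail row [47 48 49] [ 0.4114 -0.2725  0.1815]
```

```bash
python3 -m handwheel '[{"travel":[0,30,10],"angular":[0,0,-0.03]},{"travel":[3,75,20],"angular":[0,0,-0.07]},{"travel":[6,120,20],"angular":[0,0,-0.12]},{"travel":[9,165,20],"angular":[0,0,-0.17]},{"travel":[12,210,20],"angular":[0,0,-0.22]},{"travel":[15,255,20],"angular":[0,0,-0.28]},{"travel":[20,300,20],"angular":[0,0,-0.34]},{"travel":[25,345,20],"angular":[0,0,-0.4]},{"travel":[30,390,20],"angular":[0,0,-0.461]},{"travel":[32,420,10],"angular":[0,0,-0.461]}]'; python3 -m handwheel '[{"travel":[0,10,-5],"angular":[0,0,0]},{"travel":[0,13,-40],"angular":[0,0,0]},{"travel":[0,13,-60],"angular":[0,0,0]},{"travel":[0,13,-60],"angular":[0,0,0]},{"travel":[0,13,-60],"angular":[0,0,0]}]'; python3 look.py w8 load
```

```text
t: 29.5
ee_pos: [0.5426, 0.1563, 0.1684]
orientation: [[-0.0, 0.4, 0.916], [0.002, 0.916, -0.4], [-1.0, 0.002, -0.001]]
contact_force: [-0.1, -0.2, -1.4]
gripper_width: 0.0599
t: 30.0
ee_pos: [0.5429, 0.1642, 0.1082]
orientation: [[-0.002, 0.403, 0.915], [-0.0, 0.915, -0.403], [-1.0, -0.001, -0.002]]
contact_force: [0.3, -0.1, -1.5]
gripper_width: 0.0596
30.05 [0.5437 0.1646 0.1092] [0.403 0.915 0.   ] 0.05972771537019323 [ 1.2 -0.  -0.3] [ 18.  19. -44. 102.  14.  65.  36.]
[[0.404, 0.888, 0.221, 0.483], [0.915, -0.392, -0.099, 0.191], [-0.001, 0.242, -0.97, 0.271], [0.0, 0.0, 0.0, 1.0]] 71.30057571761023
load 0.91 [274.7, 201.6] [[0.5287, 0.1248, 0.019], [0.5267, 0.1276, 0.03], [0.5198, 0.1376, 0.068]]
```

View pics/w8.png

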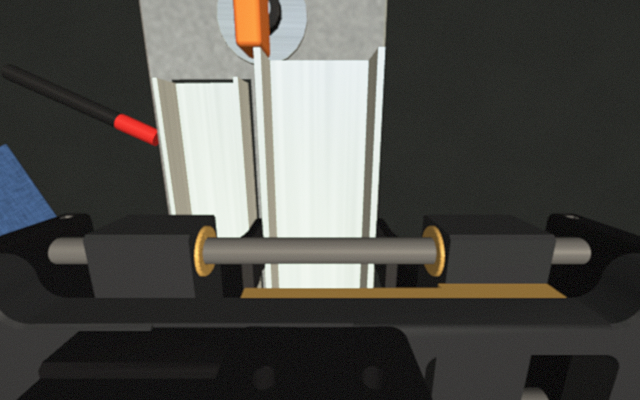

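Rail A is well set in its lane, with its end at row 80 and the lane's black end just showing. Rail B is parallel above the left lane, so I'll lower it.

```bash
python3 -m handwheel '[{"travel":[0,0,-25],"angular":[0,0,0]},{"travel":[0,0,-45],"angular":[0,0,0]},{"travel":[0,0,-58],"angular":[0,0,0]},{"travel":[0,0,-66],"angular":[0,0,0]},{"travel":[0,0,-70],"angular":[0,0,0]},{"travel":[0,0,-71],"angular":[0,0,0]},{"travel":[0,0,-72],"angular":[0,0,0]},{"travel":[0,0,-72],"angular":[0,0,0]}]'
```

```text
t: 30.9
ee_pos: [0.544, 0.1655, 0.0378]
orientation: [[0.001, 0.402, 0.916], [0.0, 0.916, -0.402], [-1.0, 0.001, 0.001]]
contact_force: [-0.0, -0.2, 1.4]
gripper_width: 0.06
```

```bash
python3 -m handwheel '[{"travel":[0,0,0],"angular":[0,0,0]},{"travel":[0,0,0],"angular":[0,0,0]},{"travel":[0,0,0],"angular":[0,0,0]},{"travel":[0,0,0],"angular":[0,0,0]},{"travel":[0,0,20],"angular":[0,0,0]},{"travel":[0,0,60],"angular":[0,0,0]},{"travel":[0,0,105],"angular":[0,0,0]},{"travel":[0,-5,150],"angular":[0,0,0]},{"travel":[0,-35,180],"angular":[0,0,0.05]},{"travel":[5,-75,190],"angular":[0,0,0.1]}]' 0.56; python3 -m handwheel '[{"travel":[5,-45,3],"angular":[0,0,0.03]},{"travel":[10,-90,6],"angular":[0,0,0.06]},{"travel":[15,-135,10],"angular":[0,0,0.09]},{"travel":[25,-180,15],"angular":[0,0,0.12]},{"travel":[35,-225,20],"angular":[0,0,0.15]},{"travel":[45,-270,25],"angular":[0,0,0.15]},{"travel":[55,-315,30],"angular":[0,0,0.15]},{"travel":[65,-360,35],"angular":[0,0,0.15]},{"travel":[75,-400,35],"angular":[0,0,0.15]},{"travel":[85,-440,35],"angular":[0,0,0.15]}]' 1; python3 -m handwheel '[{"travel":[0,-10,0],"angular":[0,0,0]},{"travel":[0,-10,0],"angular":[0,0,0]}]'; python3 look.py w9 cover1_mid; python3 - <<'E'
from h import *
c=bot.camera("wrist")
for d in bot.masks_of("cover1_mid","wrist"): r=rect(d["pixels"]);print(round(d["p"],2),d["bbox"],[atz(c,q,.032).round(4)[:2].tolist() for q in r])
for ce,m,st in blobs(c,"brass",400): print("brass",st,[atz(c,q,.032).round(4)[:2].tolist() for q in rect(m)])
E
```

```text
t: 31.9
ee_pos: [0.5495, 0.0931, 0.2312]
orientation: [[0.007, 0.301, 0.954], [0.001, 0.954, -0.301], [-1.0, 0.003, 0.006]]
contact_force: [0.5, -1.0, -1.0]
gripper_width: 0.0675
t: 32.9
ee_pos: [0.6334, -0.3518, 0.2618]
orientation: [[0.0, 0.164, 0.986], [-0.0, 0.986, -0.164], [-1.0, -0.0, 0.0]]
contact_force: [-0.5, 0.4, 1.4]
gripper_width: 0.0871
t: 33.1
ee_pos: [0.6325, -0.3622, 0.2603]
orientation: [[-0.002, 0.167, 0.986], [0.001, 0.986, -0.167], [-1.0, 0.0, -0.002]]
contact_force: [-0.4, -0.2, -0.0]
gripper_width: 0.0871
33.15 [ 0.6331 -0.3595  0.261 ] [0.164 0.987 0.002] 0.08721668908252302 [-0.3  0.6  0. ] [ 47.  31. -31.  65.  15.  88.  99.]
[[0.168, 0.957, 0.238, 0.568], [0.986, -0.163, -0.041, -0.351], [0.0, 0.242, -0.97, 0.423], [0.0, 0.0, 0.0, 1.0]] 71.30057571761023
cover1_mid 0.6 [298.9, 144.8] [[0.5887, -0.3841, 0.019], [0.5881, -0.3832, 0.03], [0.5861, -0.3801, 0.068]]
0.76 [272.9, 126.3, 319.9, 159.5] [[0.5567, -0.4089], [0.5636, -0.3495], [0.6132, -0.3551], [0.6062, -0.4165]]
brass [144 226  32  51 588] [[0.7465, -0.6572], [0.6667, -0.6228], [0.6785, -0.5812], [0.7591, -0.6136]]
brass [464 226  31  51 633] [[0.7483, -0.1588], [0.7506, -0.1171], [0.8372, -0.1102], [0.8351, -0.1539]]
brass [ 294  264  303   34 3894] [[0.7671, -0.4189], [0.8434, 0.0419], [0.9028, 0.0463], [0.8239, -0.4296]]
```

View pics/w9.png

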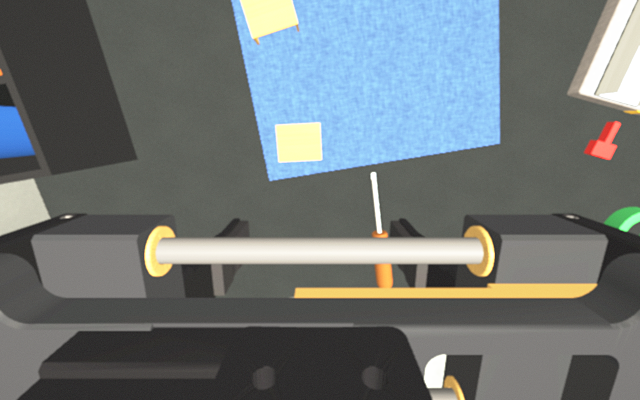

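One cover is at (299,142) and the second at (268,15), both unmoved. The driver's tip at (374,173) is clear. I'll grasp the near cover.

```bash
python3 -m handwheel '[{"travel":[-25,-11,-30],"angular":[0,0,0.01]},{"travel":[-48,-22,-65],"angular":[0,0,0.01]},{"travel":[-48,-22,-110],"angular":[0,0,0.01]},{"travel":[-48,-22,-155],"angular":[0,0,0.01]},{"travel":[-48,-22,-195],"angular":[0,0,0.01]},{"travel":[-48,-22,-225],"angular":[0,0,0.01]},{"travel":[-48,-22,-245],"angular":[0,0,0.01]},{"travel":[-48,-22,-253],"angular":[0,0,0.01]},{"travel":[-48,-22,-253],"angular":[0,0,0.01]}]' 1;  python3 -m handwheel '[{"travel":[0,0,0],"angular":[0,0,0]},{"travel":[0,0,0],"angular":[0,0,0]},{"travel":[0,0,0],"angular":[0,0,0]},{"travel":[0,0,0],"angular":[0,0,0]},{"travel":[0,0,0],"angular":[0,0,0]},{"travel":[0,0,0],"angular":[0,0,0]},{"travel":[0,0,0],"angular":[0,0,0]}]' -1; python3 -m handwheel '[{"travel":[0,0,15],"angular":[0,0,0]},{"travel":[0,0,35],"angular":[0,0,0]},{"travel":[0,0,60],"angular":[0,0,0]},{"travel":[0,0,90],"angular":[0,0,0]},{"travel":[0,0,130],"angular":[0,0,0]},{"travel":[0,0,170],"angular":[0,0,0]},{"travel":[0,0,180],"angular":[0,0,0]}]'
```

```text
t: 34.2
ee_pos: [0.5852, -0.3802, 0.0084]
orientation: [[-0.001, 0.152, 0.988], [0.001, 0.988, -0.152], [-1.0, 0.001, -0.001]]
contact_force: [0.9, 0.6, -0.2]
gripper_width: 0.0868
t: 34.9
ee_pos: [0.5857, -0.3822, 0.0096]
orientation: [[0.001, 0.153, 0.988], [-0.001, 0.988, -0.153], [-1.0, -0.001, 0.001]]
contact_force: [-1.7, 0.7, 4.6]
gripper_width: 0.0599
t: 35.6
ee_pos: [0.5876, -0.3823, 0.195]
orientation: [[0.007, 0.153, 0.988], [-0.004, 0.988, -0.153], [-1.0, -0.003, 0.008]]
contact_force: [-0.5, -0.9, 0.1]
gripper_width: 0.06
```

```bash
python3 -m handwheel '[{"travel":[-2,45,5],"angular":[0,0,-0.03]},{"travel":[-4,90,5],"angular":[0,0,-0.06]},{"travel":[-6,135,5],"angular":[0,0,-0.09]},{"travel":[-8,180,5],"angular":[0,0,-0.12]},{"travel":[-10,225,5],"angular":[0,0,-0.15]},{"travel":[-12,270,5],"angular":[0,0,-0.18]},{"travel":[-15,315,5],"angular":[0,0,-0.21]},{"travel":[-18,360,5],"angular":[0,0,-0.24]},{"travel":[-20,405,0],"angular":[0,0,-0.26]},{"travel":[-22,450,0],"angular":[0,0,-0.26]}]'; python3 -m handwheel '[{"travel":[-1,35,-10],"angular":[0,0,0]},{"travel":[-2,41,-45],"angular":[0,0,0]},{"travel":[-2,41,-75],"angular":[0,0,0]},{"travel":[-2,41,-85],"angular":[0,0,0]},{"travel":[-2,41,-85],"angular":[0,0,0]}]'; python3 look.py w10 load; python3 - <<'E'
from h import *
c=bot.camera("wrist"); t=np.radians(-23.7); ex=np.array([np.cos(t),np.sin(t)]); ey=np.array([-ex[1],ex[0]]); L=np.array([.5257,.125])
for y in(-74,-14,14,74): print(y,proj(c,[*(L+ex*-.1+ey*y/1e3),.06]).round(1))
E
```

```text
t: 36.6
ee_pos: [0.5619, 0.0699, 0.1878]
orientation: [[-0.002, 0.402, 0.915], [-0.0, 0.915, -0.402], [-1.0, -0.001, -0.001]]
contact_force: [0.8, 0.1, -1.3]
gripper_width: 0.0601
t: 37.1
ee_pos: [0.5597, 0.1087, 0.102]
orientation: [[-0.004, 0.402, 0.916], [-0.0, 0.916, -0.402], [-1.0, -0.002, -0.004]]
contact_force: [-0.6, -0.6, -1.4]
gripper_width: 0.0602
37.15 [0.5611 0.1089 0.1037] [ 0.403  0.915 -0.   ] 0.06029994325136232 [-0.2  0.9 -1.2] [ 23.  19. -43. 101.  14.  65.  42.]
[[0.403, 0.889, 0.219, 0.5], [0.915, -0.391, -0.099, 0.135], [-0.002, 0.24, -0.971, 0.265], [0.0, 0.0, 0.0, 1.0]] 71.30057571761023
load 0.69 [321.0, 159.7] [[0.5264, 0.1248, 0.019], [0.5253, 0.1253, 0.03], [0.5212, 0.1269, 0.068]]
load 0.44 [377.0, 161.8] [[0.548, 0.1692, 0.019], [0.5459, 0.1677, 0.03], [0.5384, 0.1624, 0.068]]
-74 [205.9   9.7]
-14 [297.4   9.5]
14 [340.2   9.4]
74 [431.7   9.2]
```

View pics/w10.png

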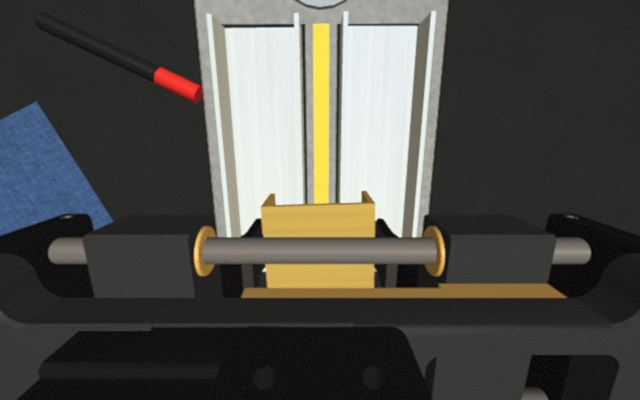

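Both rails sit symmetrically about the yellow line (col 321), with wall tops at 210/297 and 345/434. The held cover is centred at col 319, so I'll lower it.

```bash
python3 -m handwheel '[{"travel":[0,0,-25],"angular":[0,0,0]},{"travel":[0,0,-42],"angular":[0,0,0]},{"travel":[0,0,-53],"angular":[0,0,0]},{"travel":[0,0,-59],"angular":[0,0,0]},{"travel":[0,0,-62],"angular":[0,0,0]},{"travel":[0,0,-63],"angular":[0,0,0]},{"travel":[0,0,-63],"angular":[0,0,0]}]'
```

```text
t: 37.95
ee_pos: [0.5617, 0.1094, 0.0412]
orientation: [[0.001, 0.402, 0.916], [0.0, 0.916, -0.402], [-1.0, 0.001, 0.001]]
contact_force: [-0.5, -0.0, -1.5]
gripper_width: 0.0598
```

```bash
python3 -m handwheel '[{"travel":[0,0,-1],"angular":[0,0,0]},{"travel":[0,0,-2],"angular":[0,0,0]},{"travel":[0,0,-2],"angular":[0,0,0]}]'
```

```text
t: 38.25
ee_pos: [0.562, 0.1095, 0.0405]
orientation: [[0.001, 0.402, 0.916], [-0.0, 0.916, -0.402], [-1.0, 0.0, 0.001]]
contact_force: [-2.7, 0.1, 6.4]
gripper_width: 0.06
```

```bash
python3 -m handwheel '[{"travel":[0,0,0],"angular":[0,0,0]},{"travel":[0,0,0],"angular":[0,0,0]},{"travel":[0,0,0],"angular":[0,0,0]},{"travel":[0,0,0],"angular":[0,0,0]},{"travel":[0,0,20],"angular":[0,0,0]},{"travel":[0,0,60],"angular":[0,0,0]},{"travel":[0,0,105],"angular":[0,0,0]},{"travel":[0,-5,150],"angular":[0,0,0]},{"travel":[0,-35,180],"angular":[0,0,0.05]},{"travel":[-3,-75,190],"angular":[0,0,0.1]}]' 0.6; python3 -m handwheel '[{"travel":[-5,-45,3],"angular":[0,0,0.05]},{"travel":[-10,-90,6],"angular":[0,0,0.1]},{"travel":[-15,-135,10],"angular":[0,0,0.15]},{"travel":[-20,-180,15],"angular":[0,0,0.2]},{"travel":[-25,-225,20],"angular":[0,0,0.25]},{"travel":[-30,-270,25],"angular":[0,0,0.3]},{"travel":[-40,-315,30],"angular":[0,0,0.35]},{"travel":[-50,-360,30],"angular":[0,0,0.38]},{"travel":[-60,-395,30],"angular":[0,0,0.38]},{"travel":[-60,-395,30],"angular":[0,0,0.38]}]' 1; python3 look.py w11 cover1_mid; python3 - <<'E'
from h import *
c=bot.camera("wrist")
for d in bot.masks_of("cover1_mid","wrist"): r=rect(d["pixels"]);print(round(d["p"],2),d["bbox"],[atz(c,q,.032).round(4)[:2].tolist() for q in r])
for d in bot.landmark_of("cover1_mid","wrist"): o=ray(c,d["point"])
t=bot.camera("top")
for d in bot.landmark_of("cover1_mid","top"):
    X,e=tri([o,ray(t,d["point"])]); print("tri",round(d["p"],2),X.round(4),np.round(e,4))
E
```

```text
t: 39.25
ee_pos: [0.5602, 0.0366, 0.233]
orientation: [[0.007, 0.302, 0.953], [0.001, 0.953, -0.302], [-1.0, 0.003, 0.006]]
contact_force: [0.0, -0.4, -0.4]
gripper_width: 0.0697
t: 40.25
ee_pos: [0.4944, -0.3682, 0.2576]
orientation: [[-0.003, -0.056, 0.998], [-0.002, 0.998, 0.056], [-1.0, -0.002, -0.003]]
contact_force: [0.1, -0.4, 1.2]
gripper_width: 0.087
40.3 [ 0.4963 -0.3643  0.2578] [-0.06   0.998  0.   ] 0.0867543011991481 [-0.2  1.1  0.5] [ 58.  16. -30.  84.   8.  82. 121.]
[[-0.054, 0.969, 0.24, 0.429], [0.999, 0.053, 0.011, -0.372], [-0.002, 0.24, -0.971, 0.42], [0.0, 0.0, 0.0, 1.0]] 71.30057571761023
0.88 [616.5, 217.2, 640.0, 236.7] [[0.5511, 0.0852], [0.5259, 0.085], [0.5347, 0.1198], [0.5601, 0.1206]]Traceback (most recent call last):
  File "<stdin>", line 7, in <module>
NameError: name 'o' is not defined
```

View pics/w11.png

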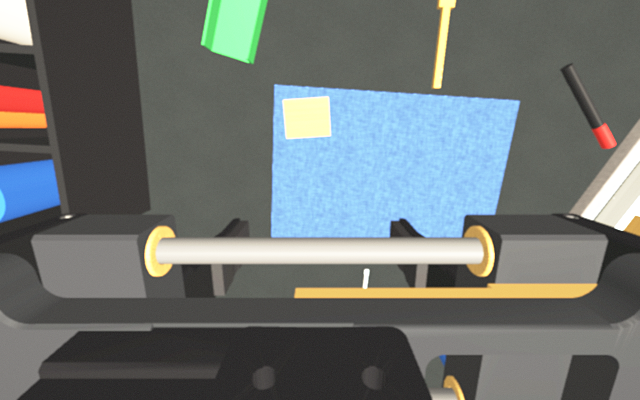

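Cover 2 is at (307,117), with corners (283,99), (329,96), (331,136) and (287,138). The green look-alike is at (235,30), well clear.

```bash
python3 - <<'E'
from h import *
c=bot.camera("wrist")
P=np.array([atz(c,p,.032)[:2] for p in((283,99),(329,96),(331,136),(287,138))]); print(P.round(4).tolist(),P.mean(0).round(4),np.degrees(np.arctan2(P[2,1]-P[1,1],P[2,0]-P[1,0])),np.degrees(np.arctan2(P[1,1]-P[0,1],P[1,0]-P[0,0]))-90,"green",atz(c,(250,62),.03),bot.sense()["ee_pos"])
E
```

```text
[[0.4028, -0.4137], [0.395, -0.3532], [0.4464, -0.3465], [0.4531, -0.4064]] [ 0.4243 -0.3799] 7.409530187904197 7.419979162895302 green [ 0.36023004 -0.45811795  0.03      ] [ 0.49905297 -0.35930268  0.25904136]
```

```bash
python3 -m handwheel '[{"travel":[-38,-11,-25],"angular":[0,0,0.07]},{"travel":[-77,-23,-55],"angular":[0,0,0.07]},{"travel":[-77,-23,-100],"angular":[0,0,0.07]},{"travel":[-77,-23,-145],"angular":[0,0,0.07]},{"travel":[-77,-23,-190],"angular":[0,0,0.07]},{"travel":[-77,-23,-223],"angular":[0,0,0.07]},{"travel":[-77,-23,-243],"angular":[0,0,0.07]},{"travel":[-77,-23,-251],"angular":[0,0,0.07]},{"travel":[-77,-23,-251],"angular":[0,0,0.07]}]' 1;  python3 -m handwheel '[{"travel":[0,0,0],"angular":[0,0,0]},{"travel":[0,0,0],"angular":[0,0,0]},{"travel":[0,0,0],"angular":[0,0,0]},{"travel":[0,0,0],"angular":[0,0,0]},{"travel":[0,0,0],"angular":[0,0,0]},{"travel":[0,0,0],"angular":[0,0,0]},{"travel":[0,0,0],"angular":[0,0,0]}]' -1; python3 -m handwheel '[{"travel":[0,0,15],"angular":[0,0,0]},{"travel":[0,0,35],"angular":[0,0,0]},{"travel":[0,0,60],"angular":[0,0,0]},{"travel":[0,0,90],"angular":[0,0,0]},{"travel":[0,0,130],"angular":[0,0,0]},{"travel":[0,0,170],"angular":[0,0,0]},{"travel":[0,0,180],"angular":[0,0,0]}]'
```

```text
t: 41.55
ee_pos: [0.4212, -0.3829, 0.0072]
orientation: [[-0.001, -0.137, 0.991], [0.001, 0.991, 0.137], [-1.0, 0.002, -0.001]]
contact_force: [-0.6, -0.7, 0.2]
gripper_width: 0.0873
t: 42.25
ee_pos: [0.422, -0.3849, 0.0089]
orientation: [[0.001, -0.136, 0.991], [-0.002, 0.991, 0.136], [-1.0, -0.002, 0.001]]
contact_force: [-0.1, -1.4, 6.1]
gripper_width: 0.0592
t: 42.95
ee_pos: [0.4232, -0.3844, 0.193]
orientation: [[0.005, -0.136, 0.991], [-0.004, 0.991, 0.136], [-1.0, -0.005, 0.004]]
contact_force: [0.1, -0.5, -0.6]
gripper_width: 0.0596
```

```bash
python3 -m handwheel '[{"travel":[7,45,5],"angular":[0,0,-0.05]},{"travel":[14,90,5],"angular":[0,0,-0.1]},{"travel":[21,135,5],"angular":[0,0,-0.15]},{"travel":[28,180,5],"angular":[0,0,-0.2]},{"travel":[35,225,5],"angular":[0,0,-0.25]},{"travel":[42,270,5],"angular":[0,0,-0.3]},{"travel":[49,315,5],"angular":[0,0,-0.36]},{"travel":[56,360,5],"angular":[0,0,-0.42]},{"travel":[61,405,0],"angular":[0,0,-0.48]},{"travel":[65,450,0],"angular":[0,0,-0.55]}]'; python3 -m handwheel '[{"travel":[1,40,0],"angular":[0,0,0]},{"travel":[2,70,-10],"angular":[0,0,0]},{"travel":[2,76,-45],"angular":[0,0,0]},{"travel":[2,76,-75],"angular":[0,0,0]},{"travel":[2,76,-85],"angular":[0,0,0]},{"travel":[2,76,-85],"angular":[0,0,0]},{"travel":[2,76,-85],"angular":[0,0,0]}]'; python3 look.py w12
```

```text
t: 43.95
ee_pos: [0.4847, 0.0681, 0.1867]
orientation: [[-0.002, 0.404, 0.915], [-0.0, 0.915, -0.404], [-1.0, -0.001, -0.002]]
contact_force: [0.5, -0.4, -1.6]
gripper_width: 0.0599
t: 44.65
ee_pos: [0.4888, 0.1423, 0.1036]
orientation: [[0.001, 0.402, 0.915], [0.0, 0.915, -0.402], [-1.0, 0.001, 0.001]]
contact_force: [-0.0, 0.5, -1.9]
gripper_width: 0.0598
44.7 [0.4893 0.1423 0.1041] [0.403 0.915 0.001] 0.06015934162376281 [ 1.1  1.2 -0.6] [ 31.  13. -55. 110.  12.  63.  38.]
[[0.404, 0.887, 0.223, 0.428], [0.915, -0.392, -0.098, 0.169], [0.0, 0.244, -0.97, 0.266], [0.0, 0.0, 0.0, 1.0]] 71.30057571761023
```

View pics/w12.png

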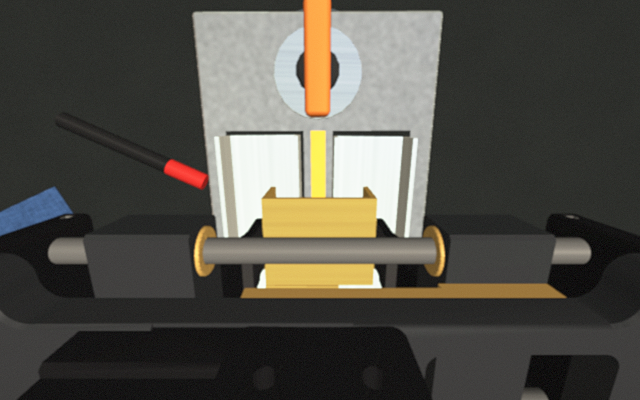

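The cover is centred at col 320 over the yellow line at 317, about 1 mm off. I'll lower it.

```bash
python3 -m handwheel '[{"travel":[0,-1,-25],"angular":[0,0,0]},{"travel":[0,-1,-42],"angular":[0,0,0]},{"travel":[0,-1,-53],"angular":[0,0,0]},{"travel":[0,-1,-59],"angular":[0,0,0]},{"travel":[0,-1,-62],"angular":[0,0,0]},{"travel":[0,-1,-64],"angular":[0,0,0]},{"travel":[0,-1,-65],"angular":[0,0,0]},{"travel":[0,-1,-65],"angular":[0,0,0]}]'
```

```text
t: 45.5
ee_pos: [0.489, 0.1414, 0.0398]
orientation: [[0.001, 0.402, 0.916], [-0.001, 0.916, -0.402], [-1.0, -0.001, 0.001]]
contact_force: [-4.1, -0.7, 10.1]
gripper_width: 0.0599
```

```bash
python3 -m handwheel '[{"travel":[0,0,1],"angular":[0,0,0]},{"travel":[0,0,1],"angular":[0,0,0]},{"travel":[0,0,1],"angular":[0,0,0]},{"travel":[0,0,1],"angular":[0,0,0]},{"travel":[0,0,20],"angular":[0,0,0]},{"travel":[0,0,60],"angular":[0,0,0]},{"travel":[0,0,105],"angular":[0,0,0]},{"travel":[0,0,150],"angular":[0,0,0]},{"travel":[20,-8,195],"angular":[0,0,0]},{"travel":[50,-20,230],"angular":[0,0,0]}]' 0.6; python3 -m handwheel '[{"travel":[40,-16,15],"angular":[0,0,0]},{"travel":[80,-34,30],"angular":[0,0,0]},{"travel":[110,-46,40],"angular":[0,0,0]},{"travel":[110,-46,40],"angular":[0,0,0]},{"travel":[110,-46,40],"angular":[0,0,0]},{"travel":[110,-46,40],"angular":[0,0,0]}]'; python3 look.py w13; python3 head.py; python3 - <<'E'
from h import *
c=bot.camera("wrist"); t=np.radians(-23.65); ex=np.array([np.cos(t),np.sin(t)]); ey=np.array([-ex[1],ex[0]]); L=np.array([.5250,.125])
for cam in("wrist","top"):
    c=bot.camera(cam)
    for lab,z in(("rail1_mid",.045),("cover1_mid",.048)):
        for d in bot.landmark_of(lab,cam):
            p=atz(c,d["point"],z)[:2]-L; print(cam,lab,round(d["p"],2),np.round(d["point"]),(p@ex).round(4),(p@ey).round(4))
for n,x0,x1,y0,y1,z in(("railL",-100,100,14,74,.06),("railR",-100,100,-74,-14,.06),("c+",15,65,-30,30,.063),("c-",-65,-15,-30,30,.063)):
    c=bot.camera("wrist") if n=="railL" else c
    print(n,[proj(bot.camera("wrist"),[*(L+ex*x/1e3+ey*y/1e3),z]).round().tolist() for x in(x0,x1) for y in(y0,y1)])
E
```

```text
t: 46.5
ee_pos: [0.5384, 0.1225, 0.2715]
orientation: [[0.004, 0.4, 0.917], [-0.002, 0.917, -0.4], [-1.0, -0.0, 0.004]]
contact_force: [1.7, 0.3, 0.4]
gripper_width: 0.0695
t: 47.1
ee_pos: [0.6473, 0.0764, 0.3075]
orientation: [[-0.001, 0.4, 0.916], [0.0, 0.916, -0.4], [-1.0, -0.0, -0.001]]
contact_force: [-0.0, 0.1, -0.6]
gripper_width: 0.0695
47.15 [0.6472 0.0764 0.3078] [ 0.4    0.916 -0.   ] 0.06983415426856497 [-0.5  0.6 -0.5] [ 27.  25. -52.  73.  19.  91.  45.]
[[0.401, 0.889, 0.222, 0.587], [0.916, -0.389, -0.098, 0.103], [-0.0, 0.242, -0.97, 0.47], [0.0, 0.0, 0.0, 1.0]] 71.30057571761023
top yellow 433 [0.5284 0.121 ] axis -29.76 from pin -24.13
scene yellow 112 [0.4634 0.1787] axis 68.89 from pin -3.39
scene yellow 95 [0.5435 0.1286] axis 65.05 from pin -19.51
scene red 110 [0.6625 0.0536] axis -32.57 from pin -25.41
wrist rail1_mid 0.86 [286.  80.] 0.0031 -0.0434
wrist cover1_mid 0.65 [304. 114.] 0.0496 -0.0178
top rail1_mid 0.76 [290. 196.] 0.0055 -0.0343
top rail1_mid 0.57 [438. 270.] -0.0181 -0.6506
top rail1_mid 0.29 [192. 249.] -0.323 0.2087
top cover1_mid 0.63 [290. 187.] 0.0382 -0.0212
top cover1_mid 0.27 [312. 238.] -0.1031 -0.1745
railL [[327.0, -9.0], [374.0, -9.0], [326.0, 149.0], [367.0, 149.0]]
railR [[258.0, -9.0], [305.0, -9.0], [266.0, 149.0], [307.0, 149.0]]
c+ [[294.0, 86.0], [338.0, 86.0], [295.0, 124.0], [338.0, 124.0]]
c- [[293.0, 21.0], [339.0, 21.0], [294.0, 63.0], [338.0, 62.0]]
```

View pics/w13.png

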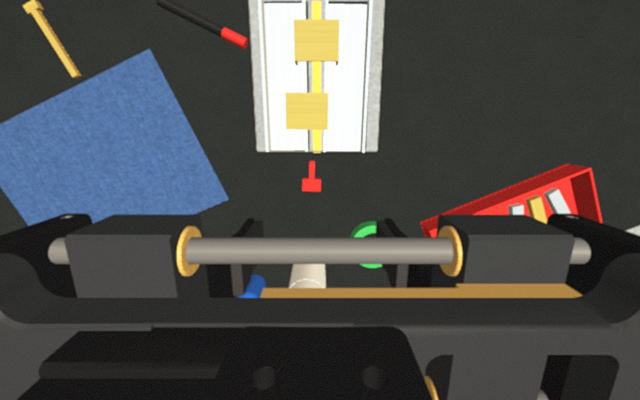

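The near-knob cover (317,40) is well placed. The outer one (307,111) sits about 10 px to the right of where I seated it, so it has been knocked. I'll measure it and look closer.

```bash
python3 -m handwheel '[{"travel":[0,0,-25],"angular":[0,0,0]},{"travel":[0,0,-60],"angular":[0,0,0]},{"travel":[0,0,-100],"angular":[0,0,0]},{"travel":[0,0,-110],"angular":[0,0,0]},{"travel":[0,0,-110],"angular":[0,0,0]},{"travel":[0,0,-110],"angular":[0,0,0]}]'; python3 - <<'E'
from h import *
t=np.radians(-23.65); ex=np.array([np.cos(t),np.sin(t)]); ey=np.array([-ex[1],ex[0]]); L=np.array([.5250,.125])
c=bot.camera("wrist"); s=bot.camera("scene"); print(bot.sense()["ee_pos"])
for ce,m,st in blobs(c,"brass",300):
    print(st,[np.round([(atz(c,q,.063)[:2]-L)@ex,(atz(c,q,.063)[:2]-L)@ey],4).tolist() for q in rect(m)])
a=cv2.resize(c["color"][0:200,170:470,::-1],None,fx=2,fy=2); u,v=proj(s,[.525,.125,.05]).astype(int)
b=cv2.resize(s["color"][v-40:v+40,u-60:u+60,::-1],None,fx=5,fy=5)[:, :600]; b=cv2.resize(b,(300,200)) if 0 else b[:200+0]*0+b[:200] if 0 else b
cv2.imwrite("pics/x1.png",np.vstack([a[:, :600][:200+0] if 0 else cv2.resize(a,(300,200)).repeat(1,0) if 0 else a[40:,:600][:200] if 0 else cv2.resize(a,(600,200*2))[:200+20] if 0 else cv2.resize(a,(300,200)) if 0 else a[:190,:600] if 0 else cv2.resize(a,(600,400))[150:350],b[:400]]))
E
```

```text
t: 49.05
ee_pos: [0.6493, 0.0757, 0.1997]
orientation: [[0.002, 0.402, 0.916], [0.001, 0.916, -0.402], [-1.0, 0.002, 0.002]]
contact_force: [0.5, -0.1, 1.0]
gripper_width: 0.0698
[0.64959164 0.07584974 0.20030787]
[ 272    0   74  159 5878] [[0.0941, -0.0564], [-0.0535, -0.0274], [-0.0459, 0.0328], [0.104, 0.0119]]
[176 227  24  49 552] [[0.2396, -0.1676], [0.1787, -0.1562], [0.1804, -0.1315], [0.2415, -0.1418]]
[ 262  284  317   13 2890] [[0.2526, -0.0641], [0.2538, 0.3162], [0.2702, 0.3199], [0.269, -0.065]]
```

View pics/x1.png

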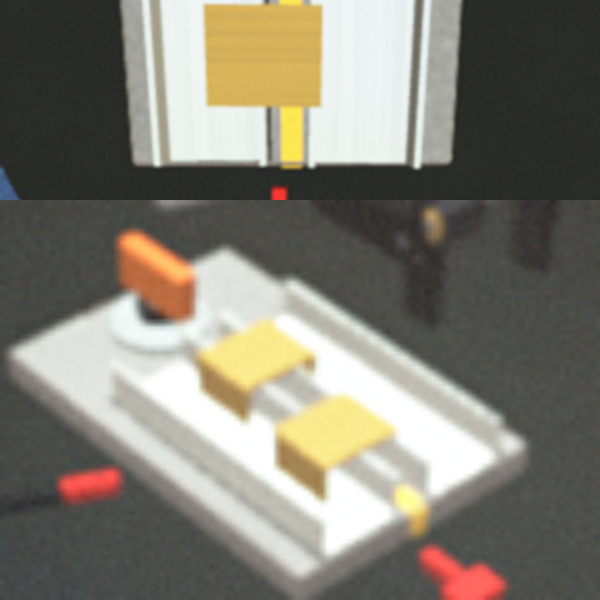

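The outer cover is still flat but has been knocked about 11 mm towards the right lane. I'll regrasp it and shift it back.

```bash
python3 - <<'E'
from h import *
t=np.radians(-23.65); ex=np.array([np.cos(t),np.sin(t)]); ey=np.array([-ex[1],ex[0]]); L=np.array([.5250,.125])
c=bot.camera("wrist")
f=lambda p,z=.063:np.round([(atz(c,p,z)[:2]-L)@ex,(atz(c,p,z)[:2]-L)@ey],4).tolist()
P=[atz(c,p,.063)[:2] for p in((272.5,77.5),(331,77.5),(272.5,128),(331,128))]
print([f(p) for p in((272.5,77.5),(331,77.5),(272.5,128),(331,128))],np.mean(P,0))
print("rails",[f(p,.06) for p in((248.5,155),(302.5,155),(325.5,155),(379,155))])
E
```

```text
[[0.0217, -0.0413], [0.0219, 0.0173], [0.0708, -0.0434], [0.071, 0.0177]] [0.56247162 0.09501988]
rails [[0.0991, -0.071], [0.0993, -0.0127], [0.0993, 0.0121], [0.0995, 0.0699]]
```

```bash
python3 -m handwheel '[{"travel":[-30,7,0],"angular":[0,0,0]},{"travel":[-65,15,0],"angular":[0,0,0]},{"travel":[-87,20,-15],"angular":[0,0,0]},{"travel":[-87,20,-50],"angular":[0,0,0]},{"travel":[-87,20,-90],"angular":[0,0,0]},{"travel":[-87,20,-120],"angular":[0,0,0]},{"travel":[-87,20,-140],"angular":[0,0,0]},{"travel":[-87,20,-152],"angular":[0,0,0]},{"travel":[-87,20,-159],"angular":[0,0,0]},{"travel":[-87,20,-159],"angular":[0,0,0]}]' 0.65; python3 -m handwheel '[{"travel":[0,0,0],"angular":[0,0,0]},{"travel":[0,0,0],"angular":[0,0,0]},{"travel":[0,0,0],"angular":[0,0,0]},{"travel":[0,0,0],"angular":[0,0,0]},{"travel":[0,0,0],"angular":[0,0,0]}]' -1
```

```text
t: 50.2
ee_pos: [0.5617, 0.0954, 0.039]
orientation: [[0.0, 0.402, 0.916], [0.0, 0.916, -0.402], [-1.0, 0.0, 0.0]]
contact_force: [0.1, -0.2, 0.7]
gripper_width: 0.0722
t: 50.7
ee_pos: [0.5622, 0.0952, 0.0399]
orientation: [[0.002, 0.402, 0.916], [-0.0, 0.916, -0.402], [-1.0, 0.0, 0.002]]
contact_force: [-0.8, -1.1, 5.5]
gripper_width: 0.0599
```

```bash
python3 -m handwheel '[{"travel":[0,0,4],"angular":[0,0,0]},{"travel":[0,0,10],"angular":[0,0,0]},{"travel":[2,4,12],"angular":[0,0,0]},{"travel":[5,11,12],"angular":[0,0,0]},{"travel":[5,11,12],"angular":[0,0,0]},{"travel":[5,11,5],"angular":[0,0,0]},{"travel":[5,11,1],"angular":[0,0,0]},{"travel":[5,11,-1],"angular":[0,0,0]},{"travel":[5,11,-1],"angular":[0,0,0]}]'
```

```text
t: 51.6
ee_pos: [0.5664, 0.107, 0.0398]
orientation: [[0.0, 0.401, 0.916], [-0.001, 0.916, -0.401], [-1.0, -0.001, 0.0]]
contact_force: [-6.2, -0.9, 17.5]
gripper_width: 0.0599
```

```bash
python3 -m handwheel '[{"travel":[0,0,1],"angular":[0,0,0]},{"travel":[0,0,1],"angular":[0,0,0]},{"travel":[0,0,1],"angular":[0,0,0]},{"travel":[0,0,1],"angular":[0,0,0]},{"travel":[0,0,20],"angular":[0,0,0]},{"travel":[0,0,60],"angular":[0,0,0]},{"travel":[0,0,105],"angular":[0,0,0]},{"travel":[15,-6,145],"angular":[0,0,0]},{"travel":[40,-16,180],"angular":[0,0,0]},{"travel":[60,-24,210],"angular":[0,0,0]}]' 0.6;  python3 -m handwheel '[{"travel":[30,-13,20],"angular":[0,0,0]},{"travel":[50,-21,45],"angular":[0,0,0]},{"travel":[50,-21,45],"angular":[0,0,0]},{"travel":[50,-21,45],"angular":[0,0,0]},{"travel":[50,-21,45],"angular":[0,0,0]}]'; python3 - <<'E'
from h import *
t=np.radians(-23.65); ex=np.array([np.cos(t),np.sin(t)]); ey=np.array([-ex[1],ex[0]]); L=np.array([.5250,.125])
c=bot.camera("wrist"); s=bot.camera("scene"); T=bot.camera("top"); print(bot.sense()["ee_pos"])
h=cv2.cvtColor(c["color"],cv2.COLOR_RGB2HSV); m=((h[...,0]>14)&(h[...,0]<28)&(h[...,1]>70)&(h[...,2]>90)).astype(np.uint8); m[200:]=0
n,l,st,ce=cv2.connectedComponentsWithStats(cv2.morphologyEx(m,cv2.MORPH_OPEN,np.ones((17,17))))
for i in range(1,n):
    q=[atz(c,p,.063)[:2]-L for p in rect(l==i)]; print(st[i],[np.round([p@ex,p@ey],3).tolist() for p in q],"mean",(np.mean(q,0)@ex).round(4),(np.mean(q,0)@ey).round(4))
u,v=proj(s,[.525,.125,.05]).astype(int)
a=cv2.resize(c["color"][0:180,200:440,::-1],(480,360)); b=cv2.resize(s["color"][v-40:v+40,u-60:u+60,::-1],(300,200)); b=np.vstack([b,np.zeros((160,300,3),np.uint8)])
cv2.imwrite("pics/fin.png",np.hstack([a,b]))
E
```

```text
t: 52.6
ee_pos: [0.6276, 0.0813, 0.25]
orientation: [[0.002, 0.403, 0.915], [-0.001, 0.915, -0.403], [-1.0, 0.0, 0.002]]
contact_force: [1.4, 0.3, 0.2]
gripper_width: 0.07
t: 53.1
ee_pos: [0.675, 0.0622, 0.2914]
orientation: [[-0.002, 0.4, 0.916], [-0.0, 0.916, -0.4], [-1.0, -0.001, -0.002]]
contact_force: [0.1, -0.3, 0.3]
gripper_width: 0.0694
[0.67528078 0.06165163 0.29200864]
[ 295    0   47   32 1504] [[-0.053, -0.027], [-0.053, 0.029], [-0.019, 0.03], [-0.019, -0.028]] mean -0.0363 0.001
[ 296   65   44   40 1738] [[0.02, -0.028], [0.02, 0.028], [0.069, 0.029], [0.068, -0.029]] mean 0.0444 0.0002
```

View pics/fin.png

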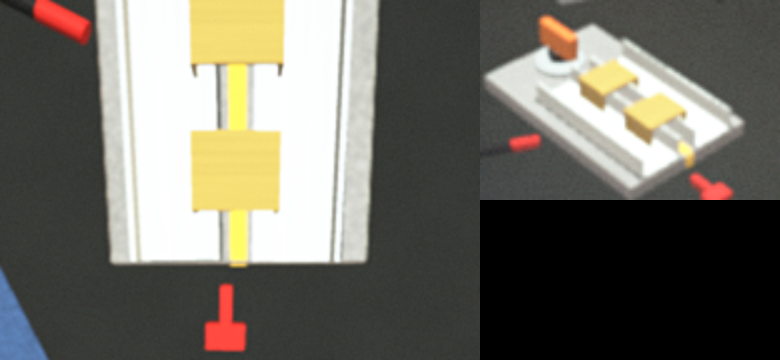

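Both covers are now centred on the yellow line (columns 235–237 in the crop), flat and bridging both rails. The pointer stem at col 226 against the line's end at col 238 puts the board about 0.025–0.03 rad off, inside 0.06. The arm is clear, so I'm handing in.

```bash
python3 -c "
from bench import bot
print(bot.sign_off(), bot.sense()['t'])"
```

```text
the job is handed in; nothing more can be done
the job is handed in; nothing more can be done
```

The job is done and handed in at about 53 s of the 210 s allowed; no verdict was reported.

**What I did**
- I slackened the clamp by about 1.15 rad, pushed the board round by its corner, and turned the knob back to its starting angle or slightly past it.
- I laid both aluminium rails in the lanes and set both brass covers over them. Only two covers were on the mat.
- After I had seated it, the outer cover was knocked about 11 mm sideways. I regrasped it, centred it and set it down again.

**Last checks**

| Item | Measured | Allowed |
|---|---|---|
| Board heading off the pointer | 0.023–0.032 rad | 0.06 rad |
| Rail pair off the centre line | under 1 mm | 10 mm |
| Outer cover, along / across | +44 / 0 mm | 78 / 12 mm |
| Inner cover, along / across | about −40 / +1 mm | 78 / 12 mm |

- **Height:** each rail touched down at the expected board height and each cover at the expected rail height, and all look flat in the last picture.
- **Bystanders:** the gripper touched none of them, and the ones in view looked unmoved. I did not measure their shift.

**Where readings disagreed**
- The views gave the board-to-pointer angle between 1.3° and 1.8°.
- The board's lengthwise position differed by up to 5 mm between the lane corners and my estimate.
- The inner cover was cut off at the edge of the last wrist picture. Its lengthwise value is therefore where I released it, not a final measurement.
- I viewed 16 pictures against the budget of 14. The two extra were for finding and mending the knocked cover.

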